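Fit the operating lever of the coin sorter and drop the waiting coins

TASK

The coin sorter's lever is standing in its black rubber parking stand. Fit it upright into the lever socket on the side of the sorter: push it down past the spring plunger until you feel it come to rest firmly on the stop screw inside, but do not ram it. Then pull the lever toward the front of the machine as far as it goes so that the three waiting coins drop into their lanes, let it come back upright and let go; leave the other things on the ledge alone and do not touch the coins or the flap by hand.

Things in the scene. Friction and masses are not known exactly. Their poses are not given: they have to be found in the camera images.
- sorter: cast iron coin sorter, bolted down, 255 mm deep, 154 wide, 150 high (feed tray at the back 177). Origin: centre of its underside; x to its back, y to its left, z up. At its front (-x) three open lanes (42 mm wide, y = -46, 0, +46; x = -148 to -50; floor rising from z = 17 to 35) behind a lip 45 high, fed by a chute from under the flap. Coin wells at x = -42 to +50, open on top, walls to z = 150.
- hub (a joint): the lever block (dark steel, 34 x 30 mm, from 34 below to 56 above its pivot) and the drop flap, on one rock shaft; block on the sorter's left (+y) side. 0: socket straight up, at rest, held by a return spring (0.18 N m at rest, 0.42 at the stop). Grows as the lever is pulled to the sorter's front (-x), up to a stop at 0.80 rad, and the flap swings down with it.
- pivot (a point): point on the shaft's axis in the middle of the lever block: 30 mm behind the sorter's origin, 103 mm to its left, 120 mm up. Turns with the block.
- socket_mouth (a point): centre of the socket's open upper end, 56 mm above the pivot at rest; z points out along the bore (up at rest), axes are the sorter's at rest. Bore 13.5 mm, for the 12 mm rod, in the flat top of the block. In it the foot lands on a locked brass stop screw that sets the lever's working height: 30 to 70 mm below the mouth, different on each machine, out of sight, to be found by feel.
- plunger (a joint): spring plunger in a brass barrel on the block's outer (+y) side, 15 mm below the mouth. Its round nose (radius 5 mm) stands 4 mm into the bore; the value is how far it is pushed back (0 free, about 0.0015 m or more with the rod in). Presses with 12 N free, 2.5 N more per mm. A moving rod meets up to 10 to 17 N as it rides over the nose, then drags with 5 to 12 N down to the screw.
- lever: the loose operating lever: steel rod 12 mm thick with a black plastic grip, 156 mm long, about 0.14 kg. Origin: centre of its foot end; z points along it to the grip. The foot tapers from 12 to 5 mm in the last 7 mm. Grip: cylinder 24 mm across, 104 to 152 mm above the foot. Its turn about z does not matter. Starts upright in the stand, leaning up to 2 degrees.
- lever_grip (a point): centre of the lever's grip, 128 mm above its foot
- stand: black rubber parking stand, fixed, block 64 x 64 x 50 mm on a 76 mm foot; origin: centre of its underside. The lever stands in its middle in a hole 14.5 mm wide whose bottom is at z = 8 mm.
- coin_a: silver-coloured coin 30.5 mm across, 2.4 mm thick, origin at the centre of its underside; waits flat on the flap in the left well (y = +46 mm of the sorter)
- coin_b: brass coin 27 mm across, 2.4 mm thick, origin as above; waits in the middle well
- coin_c: copper coin 24 mm across, 2.4 mm thick, origin as above; waits in the right well (y = -46 mm of the sorter)
- cup: black ceramic coin cup, 84 mm across the rim, 62 mm high, loose; origin: centre of its underside
- dome: heavy nickel paperweight, a dome 76 mm across and 38 mm high, loose; origin: centre of its underside
- cone_1: green rubber finger cone, 25 mm across the foot, 32 mm high, loose; origin: centre of its underside
- cone_2: the other green rubber finger cone, same size
- flap (a point): middle of the steel drop flap's upper face: three blades 38 mm wide reaching 64 mm from the shaft to the front, under the wells, level at z = 123 mm at rest; the coins lie on it

How it is judged:
By the outcome, as a careful person would: the job done as asked, in the order asked, and still so for the second after the job is handed in, with the robot touching nothing.
It also fails if it takes over 72 s, if anything falls off the work surface, if the arm or the gripper's body presses on something with over 40 N, if the wrist force passes 120 N, or if a joint passes its speed limit or range.

ROBOT

A 6-joint arm with a two-finger parallel gripper is mounted at the origin on the work surface. World frame = base frame: x ahead of the robot, y to its left, z up, the work surface at z = 0. Lengths are in m, angles in rad, forces in N, time in s.
With the tool pointing down it reaches from about 0.375 to 0.9 m from the base axis. Payload 3.1 kg.
Tool frame: the origin (TCP) lies midway between the tips of the shut fingers; the grasp point (between the pads) lies robot.tcp_to_grasp behind it (robot.tcp_to_grasp is the distance from the TCP to the grasp point, in m); z points along the fingers, y is the direction in which the jaws open and shut (so a half turn about z gives the same grasp; the last joint's range is limited). The gripper opens to 87 mm and grips with 3 to 60 N. Pads are 19 mm wide; open, the fingers measure 117 mm over their backs; the gripper's body (75 mm by 190 mm) begins 51 mm behind the grasp point.
Start: joints at [-1.357, 0.527, 1.433, -0, 1.181, -0.178], TCP at [0.239, -0.578, 0.223] pointing down, gripper open.
Joint ranges: [-3.08, 3.08], [-0.75, 2.2], [0.22, 2.44], [-1.43, 4.57], [0, 2.65], [-2.85, 2.85]. Speed limits (rad/s): [2.79, 2.79, 3.14, 3.14, 3.14, 3.14].

INTERFACE

Orientations are given as a unit quaternion [x, y, z, w].
In Python, from rig import robot, cams, nets gives the robot as it stands. The module is installed in compiled form; this text tells all that it offers.
- The arm moves only by the tool play_rows, never from a script. Its argument "commands" is a list of rows, each an object of numbers: "x", "y", "z": the shift along the tool's x, y, z in mm; "spin": the turn about the tool's z in rad. In form: [{"x": .., "y": .., "z": .., "spin": ..}, ...]. A call has 1 to 8 rows; each row shifts and turns the pose as measured when the row begins, along the tool's axes as they then stand; what a row does not reach is not made up. A row lasts 1/10 s, in which the tool goes at most 50 mm and 8.59 degrees, less where a joint would pass 70% of its speed; a pose out of reach is approached as far as the arm can. A call is refused whole if a number of a shift passes 50 or a number of a turn 0.15, either way. A call with a gripper value outside its range is refused whole. "grip" is the opening, from 0 (shut) to 1 (fully open), set as the call begins (left out, the last holds). The fingers move at their own pace and stop on an object; "newtons" is the grip in N (left out, the last holds). Time passes only in rows, so rows that do not move let the fingers close. It gives the time, the measured TCP pose, the force and the opening at its end, in the units of the state.
- robot.get_obs(): the state, without advancing time (a new reading comes with each control period).
- cams.camera(name): name is "scene" or "side" or "wrist"; returns a dict with "img" (400x640x3 uint8, red, green, blue), "fx", "fy", "cx", "cy" (pixels), "k1" (the pictures are not rectified: a ray, as slopes to the right and down, at radius r is drawn at 1 + k1 r^2 times it, then the intrinsics apply), "world_to_cam" (4x4, takes a point from world to camera coordinates); the wrist camera has in their place "mount" (4x4, takes a point from camera to tool coordinates, whose origin is the TCP and whose axes are the flange's). Camera axes: x right, y up, looking along -z (the intrinsics and any distortion apply to the point x, -y, -z); pixel columns grow to the right and rows downward; lengths in m; the calibration is good to about 2 mm. A picture is of the moment at which its call begins: read the wrist's pose just before it. There is no depth.
- robot.hand_in(): hands the job in, once; it reports no verdict.
Trained networks look in a picture, given as the dict that the camera call returned (one of the last four; its "shot" number tells which), for a name from the list of things; names that differ only in an ending like _2 or _b are one class to them, and where a whole thing is asked for, a point or a joint stands for the part that bears it (a point fixed in the world has none). Each returns a list of dicts, best first, with "conf" (0 to 1); they miss things now and then, are a little off and sometimes report something else, mostly with a low value. They report only what shows in the picture. A call takes as long as a camera call.
- nets.outline_of(picture, name): "region" (400x640 bool, what is visible of it) and "pixel" ([column, row] in pixels, amid what is visible of it).
The state is a dict: "time": time; "q": joint angles; "joint_velocities": joint speeds; "joint_torque": joint torques, N m; "position": TCP position; "tool_rot": TCP orientation; "ft_force": force on the tool from outside, world axes, zero at the start; "moment": the same for the moment, N m; "grip_width": finger opening in m.
Only numpy, scipy, OpenCV 4.12 (cv2) and the standard library are available. Lean on these libraries where they do the work, as an engineer would, in place of code of your own. Each camera call takes 0.05 s, during which the arm holds its last target.

## Working session

There is one attempt and no reset: what is moved stays moved. The work goes in short steps, Python scripts to look and compute and a tool call to move; the robot and the scene stay as the last step left them, time stands still between calls to the robot, and variables do not carry over. Pictures are saved under pics/ and viewed, and the job is handed in when it is done.

Besides the shell and the picture viewer there is one more tool, called after "Request:" by a JSON object that holds its "api" and its "payload", one argument or row to a line. play_rows: Moves the arm, as the interface text tells. Its arguments: {"type":"object","properties":{"commands":{"type":"array"},"grip":{"type":"number"},"newtons":{"type":"number"}},"required":["commands"]}

```bash
mkdir -p pics; cat > h.py <<'E'
import numpy as np, cv2
from rig import robot, cams, nets
from scipy.spatial.transform import Rotation as R
def save(c,name): cv2.imwrite('pics/'+name+'.png',c['img'][:,:,::-1])
def w2c(c,obs=None):
    if 'world_to_cam' in c: return np.array(c['world_to_cam'])
    T=np.eye(4);T[:3,:3]=R.from_quat(obs['tool_rot']).as_matrix();T[:3,3]=obs['position']
    return np.linalg.inv(T@np.array(c['mount']))
def ray(c,px,W):
    u=(px[0]-c['cx'])/c['fx'];v=(px[1]-c['cy'])/c['fy']
    rd=np.hypot(u,v);r=rd
    for _ in range(30): r=rd/(1+c['k1']*r*r)
    s=r/rd if rd>0 else 1
    d=np.array([u*s,-v*s,-1.]);Rm=W[:3,:3]
    o=-Rm.T@W[:3,3];d=Rm.T@d
    return o,d/np.linalg.norm(d)
def proj(c,P,W):
    p=W[:3,:3]@np.array(P)+W[:3,3];u=p[0]/-p[2];v=-p[1]/-p[2];k=1+c['k1']*(u*u+v*v)
    return np.array([c['fx']*u*k+c['cx'],c['fy']*v*k+c['cy']])
def tri(rs):
    A=np.zeros((3,3));b=np.zeros(3)
    for o,d in rs:
        M=np.eye(3)-np.outer(d,d);A+=M;b+=M@o
    X=np.linalg.solve(A,b)
    return X,[np.linalg.norm(np.cross(X-o,d)) for o,d in rs]
def atz(r,z): o,d=r; return o+d*(z-o[2])/d[2]
E
python3 - <<'E'
from h import *
o=robot.get_obs();print(o,robot.tcp_to_grasp)
for n in ['scene','side','wrist']:
    c=cams.camera(n);save(c,n+'0')
    print(n,c['fx'],c['fy'],c['cx'],c['cy'],c['k1']);
    W=w2c(c,o);print('cam at',-W[:3,:3].T@W[:3,3],'look',-W[2,:3])
    if n=='wrist':print(c['mount'])
    for t in ['sorter','lever','stand','socket_mouth','lever_grip','plunger','hub','cup','dome']:
        for r in nets.outline_of(c,t)[:2]:
            ys,xs=np.nonzero(r['region']);print(t,round(r['conf'],2),np.round(r['pixel']),xs.min(),xs.max(),ys.min(),ys.max(),len(xs))
E
```

```text
{'time': 0.0, 'q': array([-1.35750828e+00,  5.28457501e-01,  1.43394173e+00,  1.17357500e-05,
        1.18137331e+00, -1.78505502e-01]), 'joint_velocities': array([-1.86097615e-04,  2.37178018e-04,  1.88398859e-04, -1.40969063e-03,
        9.99732471e-05,  1.05535040e-03]), 'joint_torque': array([-2.48244878e-04, -4.40042567e+01, -1.76591080e+01,  6.31564250e-02,
        5.84087369e-02, -1.63072286e-04]), 'position': array([ 0.23852053, -0.57688735,  0.22156442]), 'tool_rot': array([ 9.80873362e-01,  1.94643929e-01, -1.35292856e-05, -1.08987424e-03]), 'ft_force': array([-0.68661637,  0.34476359, -0.36567704]), 'moment': array([-0.00657631,  0.01898842, -0.0229939 ]), 'grip_width': 0.08645187376670052} 0.0187
scene 401.5279444726978 401.5279444726978 329.75115113416797 190.68505023753738 0.014242539529695099
cam at [ 0.83627398 -0.38833862  0.74522454] look [-0.34258801  0.55587073 -0.75739104]
sorter 0.96 [284. 290.] 197 350 218 376 13891
lever 0.54 [376. 117.] 371 381 103 139 255
stand 0.97 [373. 142.] 354 390 128 164 913
socket_mouth 0.59 [286. 270.] 242 340 219 333 2065
lever_grip
[... 687 characters left out ...]
. 265.] 302 348 210 322 1042
lever_grip 0.62 [293. 133.] 289 298 124 156 200
hub 0.61 [335. 267.] 302 348 210 322 1080
hub 0.21 [319. 269.] 311 323 266 271 60
cup 0.81 [332. 189.] 315 346 171 206 915
dome 0.92 [266. 217.] 253 281 205 228 543
wrist 287.54003261641327 287.54003261641327 324.33591190788206 200.6111723556567 0.007014615406125722
cam at [ 0.31445172 -0.54601056  0.38243444] look [-0.27354271 -0.11294288 -0.95520589]
[[ 4.23066774e-04  9.55088018e-01  2.96321951e-01  8.20317309e-02]
 [ 9.99998021e-01  1.71920108e-04 -1.98184700e-03  1.11824649e-04]
 [-1.94378203e-03  2.96322204e-01 -9.55086055e-01 -1.60838015e-01]
 [ 0.00000000e+00  0.00000000e+00  0.00000000e+00  1.00000000e+00]]
```

```bash
python3 - <<'E'
import cv2
for n in ['scene0','side0']:
    a=cv2.imread(f'pics/{n}.png');cv2.imwrite(f'pics/{n}_z.png',cv2.resize(a[90:390,180:440],None,fx=2,fy=2,interpolation=cv2.INTER_CUBIC))
E
```

```text
(no output)
```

View pics/scene0.png

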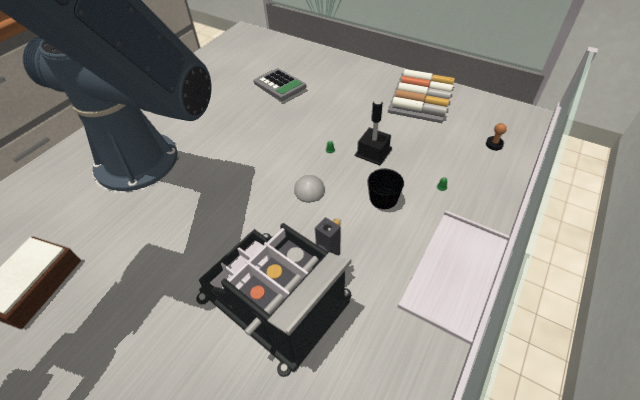

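View pics/side0.png

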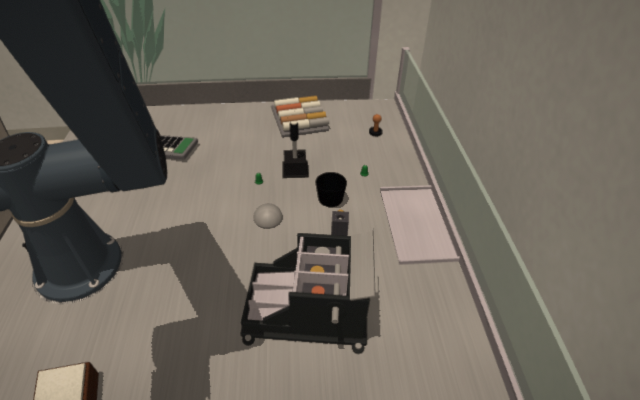

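```bash
ls pics
```

```text
scene0.png
scene0_z.png
side0.png
side0_z.png
wrist0.png
```

View pics/scene0_z.png

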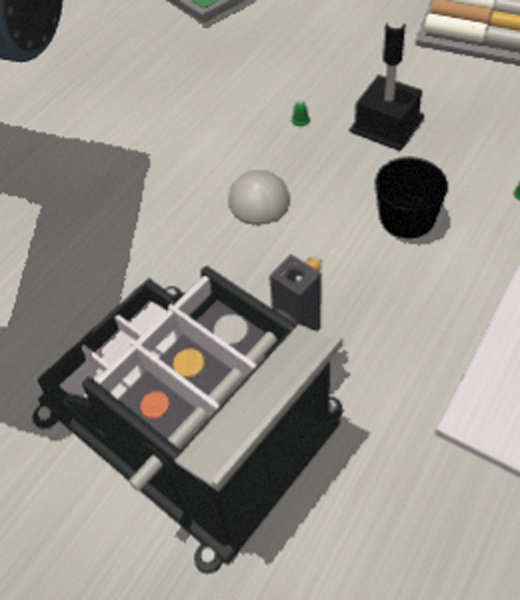

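View pics/side0_z.png

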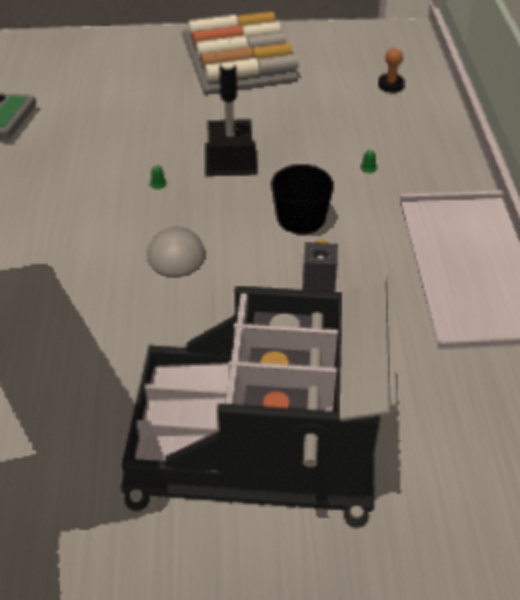

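```bash
python3 - <<'E'
from h import *
s=cams.camera('scene');d=cams.camera('side');Ws=w2c(s);Wd=w2c(d)
pts={'mouth':((328.5,228.5),(340,218)),'griptop':((377.5,103.5),(294.5,123.5)),'gripbot':((376.5,121),(294.5,140)),
'rodfoot':((374.5,139),(294.5,157)),
'tip1':((382,187),(332,189)),
'coin_a':((180+231/2,90+328/2),(180+285/2,90+321/2)),
'coin_b':((180+188/2,90+362/2),(180+275/2,90+356/2)),
'coin_c':((180+155/2,90+404/2),(180+276/2,90+401/2))}
for k,(a,b) in pts.items():
    X,e=tri([ray(s,a,Ws),ray(d,b,Wd)]);print(k,X.round(4),np.round(e,4))
for cc,W in((s,Ws),(d,Wd)):
  for t in ['lever_grip','lever','socket_mouth','coin_a','cone_1','cup','dome','stand']:
    for r in nets.outline_of(cc,t)[:3]:
        x=atz(ray(cc,r['pixel'],W),{'stand':.04,'cup':.05,'dome':.02,'cone_1':.015}.get(t,.12));print(t,round(r['conf'],2),np.round(r['pixel']),x.round(3))
E
```

```text
mouth [ 0.6177 -0.0416  0.1692] [0.0005 0.0005]
griptop [0.5342 0.326  0.1643] [0.0006 0.0006]
gripbot [0.5329 0.3325 0.1067] [0.0004 0.0004]
rodfoot [0.5315 0.3329 0.0472] [0.0007 0.0007]
tip1 [0.6241 0.1827 0.0556] [0.0027 0.0027]
coin_a [ 0.5794 -0.0944  0.1308] [0.0016 0.0016]
coin_b [ 0.5668 -0.1419  0.1345] [0.0026 0.0026]
coin_c [ 0.5639 -0.1865  0.1267] [0.0007 0.0007]
lever_grip 0.59 [373. 118.] [0.529 0.322 0.12 ]
lever_grip 0.31 [253. 287.] [ 0.55  -0.181  0.12 ]
lever_grip 0.2 [308. 187.] [0.508 0.056 0.12 ]
lever 0.65 [376. 116.] [0.532 0.332 0.12 ]
socket_mouth 0.7 [286. 273.] [ 0.583 -0.131  0.12 ]
coin_a 0.67 [257. 290.] [ 0.559 -0.182  0.12 ]
coin_a 0.62 [294. 253.] [ 0.573 -0.09   0.12 ]
cone_1 0.63 [442. 183.] [0.731 0.303 0.015]
cone_1 0.6 [328. 151.] [0.433 0.266 0.015]
cup 0.84 [381. 185.] [0.616 0.194 0.05 ]
dome 0.78 [305. 187.] [0.45  0.126 0.02 ]
stand 0.91 [374. 143.] [0.535 0.326 0.04 ]
lever_grip 0.6 [294. 136.] [0.531 0.333 0.12 ]
lever 0.47 [291. 131.] [0.525 0.359 0.12 ]
socket_mouth 0.74 [334. 263.] [ 0.599 -0.117  0.12 ]
coin_a 0.44 [326. 251.] [ 0.587 -0.084  0.12 ]
coin_a 0.42 [319. 290.] [ 0.565 -0.179  0.12 ]
coin_a 0.41 [317. 271.] [ 0.565 -0.135  0.12 ]
cone_1 0.65 [257. 177.] [0.423 0.287 0.015]
cone_1 0.49 [368. 170.] [0.742 0.302 0.015]
stand 0.65 [294. 166.] [0.528 0.3   0.04 ]
```

```bash
cat >> h.py <<'E'
def plan(wps, step=48, sp=0.14):
    """wps: list of (x,y,z,yaw of tool x or None)"""
    import json
    o=robot.get_obs();p=np.array(o['position'])*1000;M=R.from_quat(o['tool_rot']).as_matrix();rows=[]
    for x,y,z,yaw in wps:
        t=np.array([x,y,z])*1000;cy=np.arctan2(M[1,0],M[0,0])
        dy=0 if yaw is None else (yaw-cy+np.pi)%(2*np.pi)-np.pi
        n=int(max(1,np.ceil(np.linalg.norm(t-p)/step),np.ceil(abs(dy)/sp)))
        d=(t-p)/n
        for i in range(n):
            v=M.T@d;s=-dy/n
            rows.append(dict(x=round(v[0],1),y=round(v[1],1),z=round(v[2],1),spin=round(s,3)))
            M=M@R.from_rotvec([0,0,s]).as_matrix();p=p+d
    for i in range(0,len(rows),8): print(json.dumps(rows[i:i+8]))
def st():
    o=robot.get_obs();M=R.from_quat(o['tool_rot']).as_matrix()
    print('t',round(o['time'],2),'p',np.round(o['position'],4),'yaw',np.arctan2(M[1,0],M[0,0]).round(4),'zax',M[:,2].round(4),'F',np.round(o['ft_force'],1),'w',round(o['grip_width'],4),'q',np.round(o['q'],2));return o
E
python3 - <<'E'
from h import *
plan([(.45,-.4,.33,None),(.59,.0,.36,1.404),(.49,.30,.34,1.404)])
E
```

```text
[{"x": 37.6, "y": -11.9, "z": -15.4, "spin": 0.0}, {"x": 37.6, "y": -11.9, "z": -15.4, "spin": 0.0}, {"x": 37.6, "y": -11.9, "z": -15.4, "spin": 0.0}, {"x": 37.6, "y": -11.9, "z": -15.4, "spin": 0.0}, {"x": 37.6, "y": -11.9, "z": -15.4, "spin": 0.0}, {"x": 37.6, "y": -11.9, "z": -15.4, "spin": 0.0}, {"x": 37.6, "y": -11.9, "z": -15.4, "spin": 0.0}, {"x": 31.3, "y": -35.1, "z": -3.3, "spin": -0.112}]
[{"x": 35.1, "y": -31.4, "z": -3.3, "spin": -0.112}, {"x": 38.4, "y": -27.3, "z": -3.3, "spin": -0.112}, {"x": 41.2, "y": -22.8, "z": -3.3, "spin": -0.112}, {"x": 43.5, "y": -18.0, "z": -3.3, "spin": -0.112}, {"x": 45.3, "y": -13.0, "z": -3.3, "spin": -0.112}, {"x": 46.4, "y": -7.9, "z": -3.3, "spin": -0.112}, {"x": 47.0, "y": -2.6, "z": -3.3, "spin": -0.112}, {"x": 47.0, "y": 2.7, "z": -3.3, "spin": -0.112}]
[{"x": 39.9, "y": -21.2, "z": 2.9, "spin": -0.0}, {"x": 39.9, "y": -21.2, "z": 2.9, "spin": -0.0}, {"x": 39.9, "y": -21.2, "z": 2.9, "spin": -0.0}, {"x": 39.9, "y": -21.2, "z": 2.9, "spin": -0.0}, {"x": 39.9, "y": -21.2, "z": 2.9, "spin": -0.0}, {"x": 39.9, "y": -21.2, "z": 2.9, "spin": -0.0}, {"x": 39.9, "y": -21.2, "z": 2.9, "spin": -0.0}]
```

Request:
{"api": "play_rows", "payload": {
  "commands": [
    {"x":38,"y":-12,"z":-15},
    {"x":38,"y":-12,"z":-15},
    {"x":38,"y":-12,"z":-15},
    {"x":38,"y":-12,"z":-15},
    {"x":38,"y":-12,"z":-15},
    {"x":38,"y":-12,"z":-15},
    {"x":38,"y":-12,"z":-15},
    {"x":31,"y":-35,"z":-3,"spin":-0.11}
  ]
}}

```text
invalid input
```

Request:
{"api": "play_rows", "payload": {
  "commands": [
    {"x":35,"y":-31,"z":-3,"spin":-0.11},
    {"x":38,"y":-27,"z":-3,"spin":-0.11},
    {"x":41,"y":-23,"z":-3,"spin":-0.11},
    {"x":43,"y":-18,"z":-3,"spin":-0.11},
    {"x":45,"y":-13,"z":-3,"spin":-0.11},
    {"x":46,"y":-8,"z":-3,"spin":-0.11},
    {"x":47,"y":-3,"z":-3,"spin":-0.11},
    {"x":47,"y":3,"z":-3,"spin":-0.11}
  ]
}}

```text
time: 3.2
position: [0.4028, -0.2362, 0.2458]
tool_rot: [0.798, 0.603, -0.001, 0.004]
ft_force: [1.0, -0.5, 0.2]
grip_width: 0.0869
```

```bash
python3 - <<'E'
from h import *
o=st();c=cams.camera('wrist');save(c,'w1')
plan([(.47,.29,.32,1.404)])
E
```

```text
t 3.2 p [ 0.4028 -0.2362  0.2458] yaw 1.2943 zax [ 0.0036 -0.0082 -1.    ] F [ 1.  -0.5  0.2] w 0.0869 q [-0.77  0.28  1.79 -0.    1.06 -0.49]
[{"x": 43.1, "y": -6.2, "z": -6.2, "spin": -0.008}, {"x": 43.2, "y": -5.8, "z": -6.2, "spin": -0.008}, {"x": 43.2, "y": -5.4, "z": -6.2, "spin": -0.008}, {"x": 43.3, "y": -5.1, "z": -6.2, "spin": -0.008}, {"x": 43.3, "y": -4.7, "z": -6.2, "spin": -0.008}, {"x": 43.4, "y": -4.3, "z": -6.2, "spin": -0.008}, {"x": 43.4, "y": -4.0, "z": -6.2, "spin": -0.008}, {"x": 43.4, "y": -3.6, "z": -6.2, "spin": -0.008}]
[{"x": 43.5, "y": -3.2, "z": -6.2, "spin": -0.008}, {"x": 43.5, "y": -2.9, "z": -6.2, "spin": -0.008}, {"x": 43.5, "y": -2.5, "z": -6.2, "spin": -0.008}, {"x": 43.5, "y": -2.1, "z": -6.2, "spin": -0.008}]
```

View pics/w1.png

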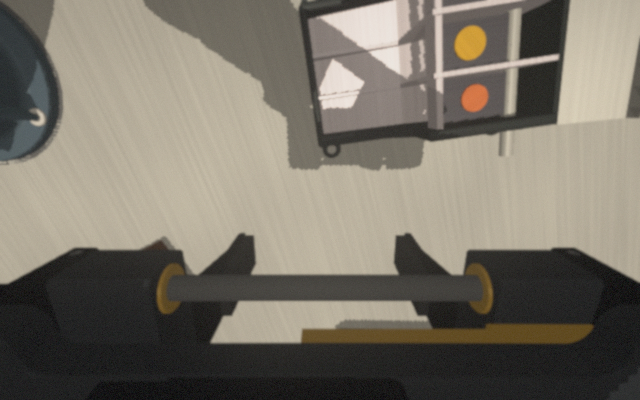

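Request:
{"api": "play_rows", "payload": {
  "commands": [
    {"x":0,"y":0,"z":-40,"spin":0},
    {"x":10,"y":0,"z":-40,"spin":0},
    {"x":43,"y":-6,"z":0,"spin":0},
    {"x":43,"y":-6,"z":0,"spin":0},
    {"x":43,"y":-6,"z":0,"spin":0},
    {"x":43,"y":-6,"z":0,"spin":0},
    {"x":43,"y":-6,"z":0,"spin":-0.05},
    {"x":43,"y":-6,"z":0,"spin":-0.05}
  ]
}}

```text
time: 4.05
position: [0.4421, 0.0463, 0.3317]
tool_rot: [0.765, 0.644, 0.004, 0.007]
ft_force: [0.2, -0.6, 0.2]
grip_width: 0.087
```

```bash
python3 - <<'E'
from h import *
o=st();c=cams.camera('wrist');save(c,'w2')
plan([(.47,.29,.30,1.404)])
E
```

```text
t 4.05 p [0.4421 0.0463 0.3317] yaw 1.4004 zax [ 0.0145 -0.0054 -0.9999] F [ 0.2 -0.6  0.2] w 0.087 q [-0.15  0.14  1.72 -0.    1.27  0.03]
[{"x": 39.8, "y": -1.8, "z": 5.4, "spin": 0.001}, {"x": 39.8, "y": -1.8, "z": 5.4, "spin": 0.001}, {"x": 39.7, "y": -1.8, "z": 5.4, "spin": 0.001}, {"x": 39.7, "y": -1.9, "z": 5.4, "spin": 0.001}, {"x": 39.7, "y": -1.9, "z": 5.4, "spin": 0.001}, {"x": 39.7, "y": -1.9, "z": 5.4, "spin": 0.001}]
```

View pics/w2.png

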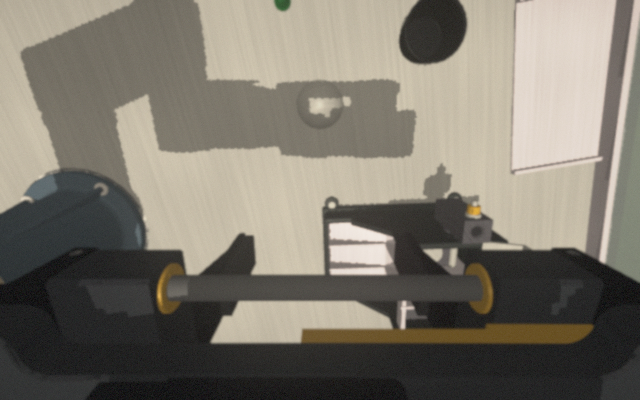

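Request:
{"api": "play_rows", "payload": {
  "commands": [
    {"x":35,"y":9,"z":0,"spin":0},
    {"x":35,"y":9,"z":0,"spin":0},
    {"x":35,"y":9,"z":0,"spin":0},
    {"x":35,"y":9,"z":0,"spin":0},
    {"x":20,"y":5,"z":0,"spin":0},
    {"x":0,"y":0,"z":0,"spin":0}
  ]
}}

```text
time: 4.7
position: [0.5099, 0.2113, 0.3333]
tool_rot: [0.762, 0.648, 0.007, 0.005]
ft_force: [0.5, -0.3, -0.1]
grip_width: 0.0869
```

```bash
python3 - <<'E'
from h import *
o=st();c=cams.camera('wrist');save(c,'w3');W=w2c(c,o)
for P in [(.533,.331,.16),(.533,.331,.112),(.533,.331,.05)]: print(proj(c,P,W).round(1))
for r in nets.outline_of(c,'lever')[:2]: print(r['conf'],r['pixel'])
E
```

```text
t 4.7 p [0.5099 0.2113 0.3333] yaw 1.4094 zax [ 1.690e-02  6.000e-04 -9.999e-01] F [ 0.5 -0.3 -0.1] w 0.0869 q [ 0.19  0.31  1.48 -0.    1.34  0.35]
[324.4  72. ]
[323.7  77.2]
[323.   82.2]
0.71 [325.3, 75.6]
```

View pics/w3.png

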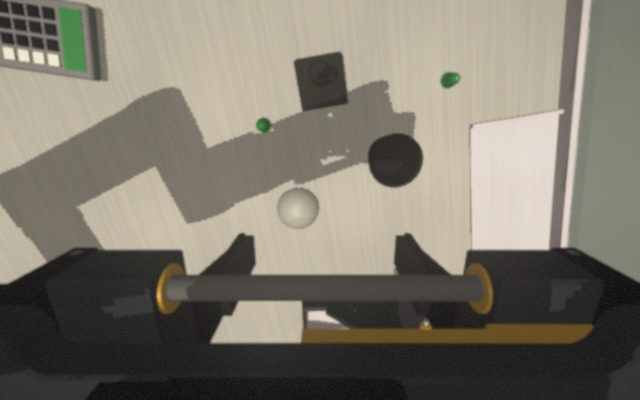

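```bash
python3 - <<'E'
import cv2
a=cv2.imread('pics/w3.png');cv2.imwrite('pics/w3z.png',cv2.resize(a[30:130,260:380],None,fx=5,fy=5,interpolation=cv2.INTER_CUBIC))
E
```

```text
(no output)
```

View pics/w3z.png

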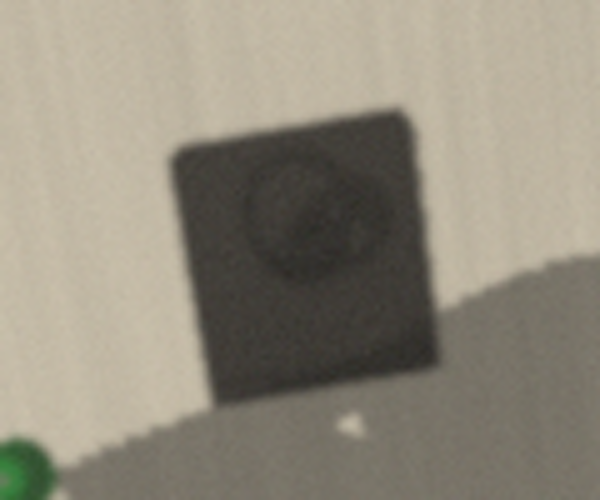

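```bash
python3 - <<'E'
import cv2,numpy as np
a=cv2.imread('pics/w3.png').astype(float)[40:105,285:355]
a=np.clip((a-25)*5,0,255).astype(np.uint8)
cv2.imwrite('pics/w3y.png',cv2.resize(a,None,fx=8,fy=8,interpolation=cv2.INTER_CUBIC))
E
```

```text
(no output)
```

View pics/w3y.png

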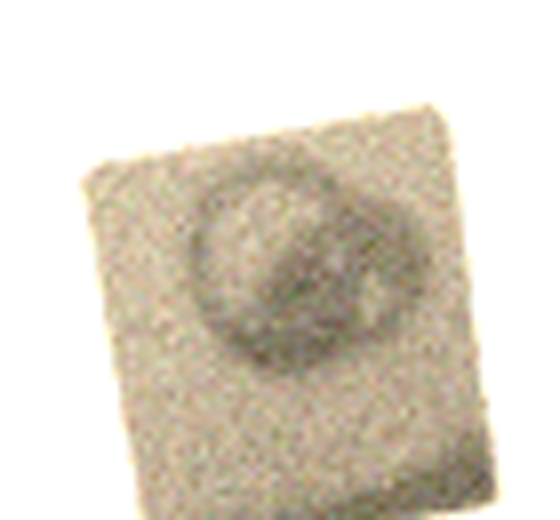

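```bash
python3 - <<'E'
from h import *
plan([(.530,.331,.24,1.404)],step=35)
E
```

```text
[{"x": 24.7, "y": -0.0, "z": 18.7, "spin": 0.001}, {"x": 24.7, "y": -0.0, "z": 18.7, "spin": 0.001}, {"x": 24.7, "y": -0.1, "z": 18.7, "spin": 0.001}, {"x": 24.7, "y": -0.1, "z": 18.7, "spin": 0.001}, {"x": 24.7, "y": -0.1, "z": 18.7, "spin": 0.001}]
```

Request:
{"api": "play_rows", "payload": {
  "commands": [
    {"x":25,"y":0,"z":18,"spin":0},
    {"x":25,"y":0,"z":18,"spin":0},
    {"x":25,"y":0,"z":18,"spin":0},
    {"x":25,"y":0,"z":18,"spin":0},
    {"x":20,"y":0,"z":18,"spin":0},
    {"x":5,"y":0,"z":0,"spin":0},
    {"x":0,"y":0,"z":0,"spin":0}
  ]
}}

```text
time: 5.5
position: [0.5319, 0.3235, 0.2427]
tool_rot: [0.767, 0.642, 0.004, 0.008]
ft_force: [-0.1, -0.0, -0.1]
grip_width: 0.087
```

```bash
python3 - <<'E'
from h import *
o=st();c=cams.camera('wrist');save(c,'w4');W=w2c(c,o)
for P in [(.533,.331,.16),(.533,.331,.112),(.533,.331,.05)]: print(proj(c,P,W).round(1))
a=c['img'].astype(float)[150:300,230:430]
cv2.imwrite('pics/w4z.png',cv2.resize(np.clip((a-20)*3,0,255).astype(np.uint8)[:,:,::-1],None,fx=4,fy=4,interpolation=cv2.INTER_CUBIC))
E
```

```text
t 5.5 p [0.5319 0.3235 0.2427] yaw 1.3941 zax [ 0.0159 -0.0071 -0.9998] F [-0.1 -0.  -0.1] w 0.087 q [ 0.37  0.5   1.42 -0.01  1.21  0.55]
[321.9 198.4]
[321.4 184.8]
[321.  172.4]
```

View pics/w4z.png

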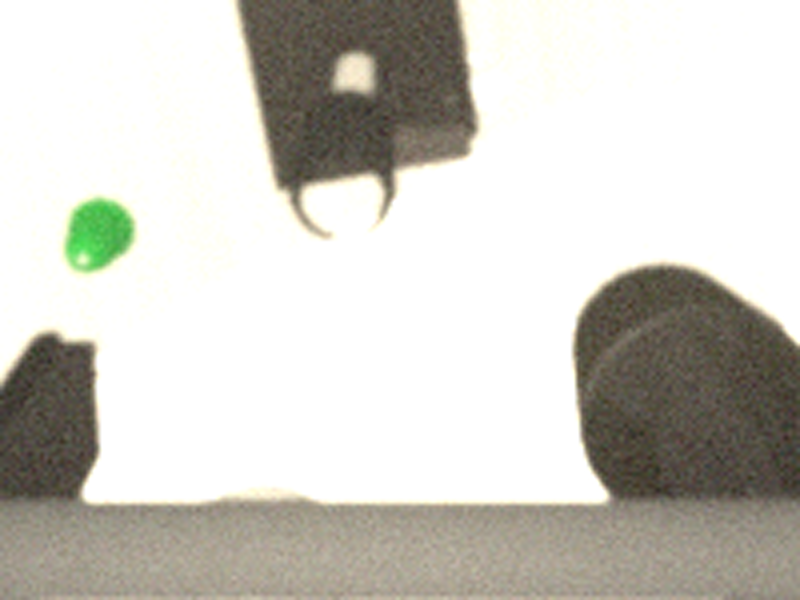

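```bash
python3 - <<'E'
from h import *
o=st();M=R.from_quat(o['tool_rot']).as_matrix();p=o['position']
for n in ['scene','side']:
    c=cams.camera(n);W=w2c(c);a=c['img'].copy()
    g=[p+M@np.array([0,y,-.005]) for y in(-.0435,.0435)]
    for P in g: print(n,proj(c,P,W).round(1))
    u=proj(c,p,W).astype(int);x0=u[0]-60;y0=max(u[1]-60,0)
    z=cv2.resize(a[y0:y0+120,x0:x0+140],None,fx=5,fy=5,interpolation=cv2.INTER_CUBIC)
    z=np.clip(z.astype(float)*1.6,0,255).astype(np.uint8)
    for P in g:
        q=proj(c,P,W);cv2.circle(z,(int((q[0]-x0+.5)*5),int((q[1]-y0+.5)*5)),3,(255,0,0),-1)
    cv2.imwrite(f'pics/t_{n}.png',z[:,:,::-1]);print(x0,y0)
E
```

```text
t 5.55 p [0.5317 0.323  0.2427] yaw 1.3936 zax [ 0.0155 -0.0074 -0.9999] F [-0.2 -0.6 -0.2] w 0.0871 q [ 0.37  0.5   1.43 -0.01  1.21  0.55]
scene [362.7  65.6]
scene [395.2  79.2]
318 14
side [276.   95.7]
side [309.7  97.2]
232 38
```

View pics/t_scene.png

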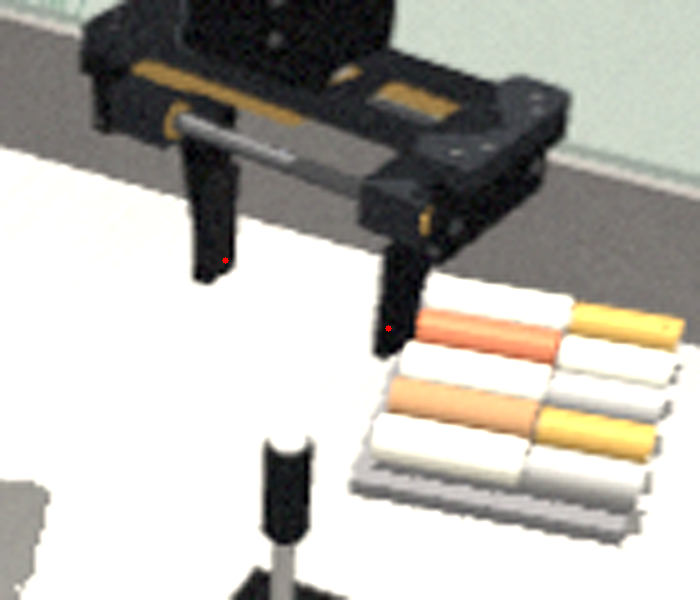

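View pics/t_side.png

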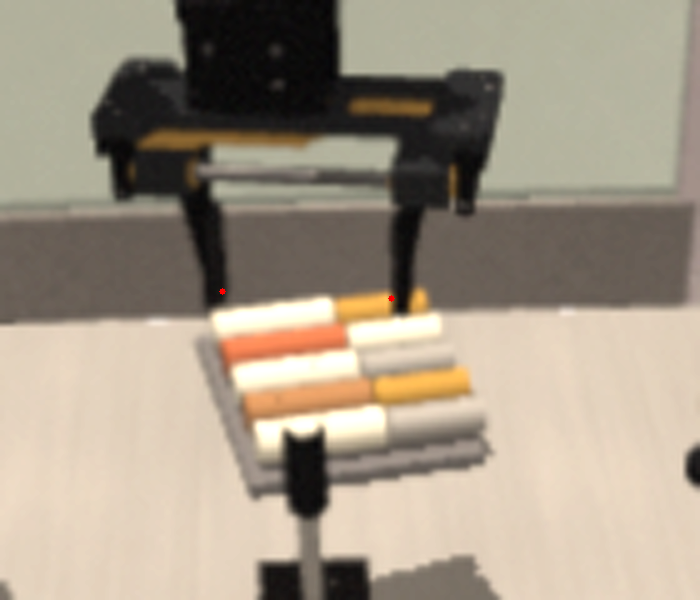

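```bash
python3 - <<'E'
from h import *
from scipy.optimize import least_squares
s=cams.camera('scene');d=cams.camera('side');Ws=w2c(s);Wd=w2c(d);
o=st();w=cams.camera('wrist');Ww=w2c(w,o)
for n,c,W in(('s',s,Ws),('d',d,Wd)):
    print(n,[proj(c,(.533,.331,z),W).round(1) for z in(.16,.112,.05)])
def edges(c,W):
    # dark/bright lever centre columns per row
    out=[]
    a=c['img'].astype(float).sum(2)
    return a
for n,c,W,bx in(('s',s,Ws,(360,392,98,142)),('d',d,Wd,(280,308,118,160))):
    a=c['img'].astype(int).mean(2)
    for r in range(bx[2],bx[3],3):
        print(n,r,a[r,bx[0]+4:bx[1]-4].astype(int))
E
```

```text
t 5.75 p [0.5322 0.3235 0.2437] yaw 1.3932 zax [ 0.0177 -0.006  -0.9998] F [0.4 0.3 0.3] w 0.0869 q [ 0.37  0.5   1.42 -0.01  1.21  0.56]
s [array([377.8, 103.4]), array([376.4, 119.5]), array([374.7, 138.5])]
d [array([294.1, 124.1]), array([294.6, 138.9]), array([295.1, 156.8])]
s 98 [174 174 174 172 167 170 171 171 169 173 173 169 168 171 171 173 171 169
 168 167 167 165 167 168]
s 101 [173 172 170 173 173 172 174 149 165 171 172 171 174 171 169 127 152 170
 166 168 171 170 165 168]
s 104 [171 172 172 173 173 171 109  35  31  71 101 106 109  89  51  25  78 153
 172 171 170 169 168 170]
s 107 [172 172 174 172 174 176 107  32  13  24  19  12  13  17  14  14 114 161
 171 169 171 174 172 172]
s 110 [173 174 175 173 175 174 103  31  14  16  15  21  14  12  16   8 110 160
 173 173 175 173 173 141]
s 113 [174 176 174 175 172 174  98  12  15  11  17  18  15  16   9  13 150 174
 174 173 174 172 173 169]
s 116 [175 174 174 174 173 170  96  13  13  17  16  14  17  19  16  49 151 175
 174 174 176 174 171 172]
s 119 [171 173 173 171 173 151  78  16  18  15  18  19  16  15  20  47 153 175
 172 
[... 1121 characters left out ...]
90 65 30 13  9  9 12 10 10 12 37 61 65 60 58 58 57]
d 136 [ 63  66  66  67  59  31  13  10  10  10  10  12  19  62 118 131 134 132
 131 131]
d 139 [132 132 133 135 130  90  41  17  10  12   8  11  34  88 125 134 134 134
 133 132]
d 142 [131 132 133 134 133 133 128 102  73  65  65  79 121 133 135 134 134 134
 134 133]
d 145 [131 132 133 133 134 133 131 114  84  73  72  80 121 133 135 135 135 134
 133 132]
d 148 [129 130 132 132 133 133 129 111  82  72  72  77 117 129 129 130 130 129
 129 128]
d 151 [46 24 21 21 20 21 19 27 60 71 72 67 40 21 18 16 14 15 14 15]
d 154 [44 15 12 12 14 11 13 20 48 68 73 69 45 24 31 19 13 13 13 14]
d 157 [42 15 12 13 12 13 13 17 37 63 70 66 45 20 13 13 12 12 12 11]
```

```bash
python3 - <<'E'
from h import *
from scipy.optimize import fsolve
s=cams.camera('scene');d=cams.camera('side');Ws=w2c(s);Wd=w2c(d)
# column as function of row for each cam: two lines
ls=lambda r: np.interp(r,[110,137],[375.0,373.95]); ld=lambda r: np.interp(r,[130,157],[292.75,294.05])
for z in(.136,.06):
    def f(v):
        a=proj(s,(v[0],v[1],z),Ws);b=proj(d,(v[0],v[1],z),Wd);return a[0]-ls(a[1]),b[0]-ld(b[1])
    print(z,fsolve(f,[.53,.33]).round(4))
E
```

```text
0.136 [0.5289 0.3275]
0.06 [0.5298 0.3319]
```

```bash
python3 - <<'E'
from h import *
plan([(.528,.329,.118,1.404)],step=25)
E
```

```text
[{"x": 0.8, "y": -1.2, "z": 20.8, "spin": -0.002}, {"x": 0.8, "y": -1.2, "z": 20.8, "spin": -0.002}, {"x": 0.8, "y": -1.2, "z": 20.8, "spin": -0.002}, {"x": 0.8, "y": -1.2, "z": 20.8, "spin": -0.002}, {"x": 0.8, "y": -1.2, "z": 20.8, "spin": -0.002}, {"x": 0.8, "y": -1.2, "z": 20.8, "spin": -0.002}]
```

Request:
{"api": "play_rows", "payload": {
  "commands": [
    {"x":1,"y":-2,"z":20,"spin":0},
    {"x":1,"y":-2,"z":20,"spin":0},
    {"x":1,"y":-1,"z":20,"spin":0},
    {"x":1,"y":-1,"z":20,"spin":0},
    {"x":0,"y":0,"z":15,"spin":0},
    {"x":0,"y":0,"z":10,"spin":0},
    {"x":0,"y":0,"z":0,"spin":0}
  ]
}}

```text
time: 6.6
position: [0.5314, 0.3284, 0.1386]
tool_rot: [0.767, 0.641, 0.009, 0.009]
ft_force: [-0.0, 0.6, -0.2]
grip_width: 0.0867
```

```bash
python3 - <<'E'
from h import *
o=st();plan([(.528,.329,.118,1.404)],step=25)
c=cams.camera('wrist')
a=c['img'].astype(float)[150:350,200:450]
cv2.imwrite('pics/w5z.png',cv2.resize(np.clip((a-10)*2,0,255).astype(np.uint8)[:,:,::-1],None,fx=3,fy=3,interpolation=cv2.INTER_CUBIC))
E
```

```text
t 6.6 p [0.5314 0.3284 0.1386] yaw 1.3928 zax [ 0.0251 -0.0033 -0.9997] F [-0.   0.6 -0.2] w 0.0867 q [ 0.38  0.62  1.52 -0.02  0.97  0.57]
[{"x": 0.0, "y": -4.0, "z": 20.5, "spin": -0.011}]
```

View pics/w5z.png

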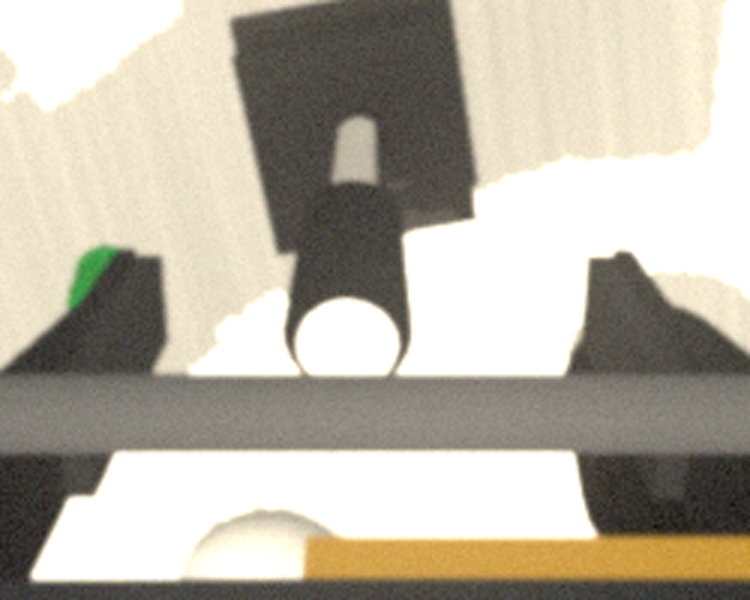

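Request:
{"api": "play_rows", "payload": {
  "commands": [
    {"x":0,"y":-2,"z":7,"spin":0},
    {"x":0,"y":-2,"z":7,"spin":0},
    {"x":0,"y":0,"z":7,"spin":0},
    {"x":0,"y":0,"z":0,"spin":0}
  ]
}}

```text
time: 7.05
position: [0.53, 0.33, 0.1195]
tool_rot: [0.767, 0.641, 0.012, 0.01]
ft_force: [-0.0, -0.1, -0.2]
grip_width: 0.0873
```

```bash
python3 - <<'E'
from h import *
o=st()
c=cams.camera('wrist')
a=c['img'].astype(float)[150:350,200:450]
cv2.imwrite('pics/w6z.png',cv2.resize(np.clip((a-10)*2,0,255).astype(np.uint8)[:,:,::-1],None,fx=3,fy=3,interpolation=cv2.INTER_CUBIC))
E
```

```text
t 7.05 p [0.53   0.33   0.1195] yaw 1.3928 zax [ 3.150e-02 -8.000e-04 -9.995e-01] F [-0.  -0.1 -0.2] w 0.0873 q [ 0.38  0.64  1.54 -0.02  0.92  0.57]
```

View pics/w6z.png

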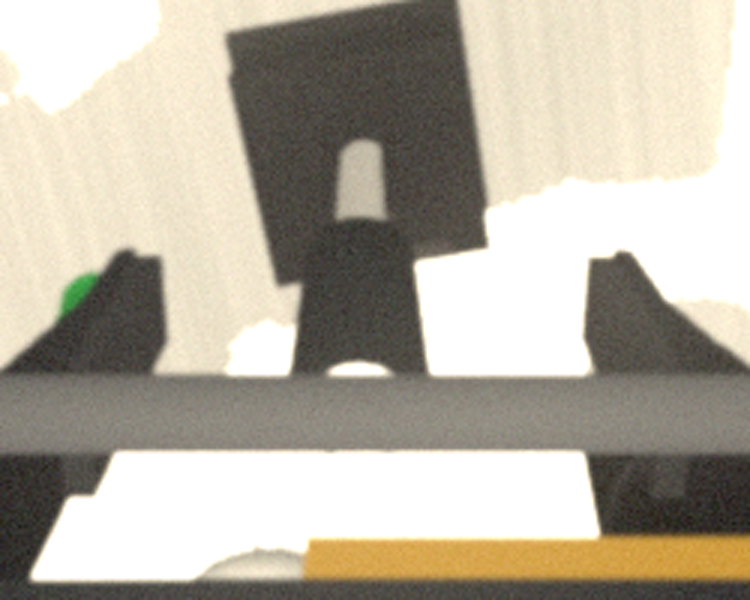

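Request:
{"api": "play_rows", "payload": {
  "commands": [
    {"x":0,"y":0,"z":0,"spin":0},
    {"x":0,"y":0,"z":0,"spin":0},
    {"x":0,"y":0,"z":0,"spin":0},
    {"x":0,"y":0,"z":0,"spin":0}
  ]
}}

```text
time: 7.5
position: [0.5311, 0.3305, 0.1208]
tool_rot: [0.767, 0.641, 0.013, 0.011]
ft_force: [-0.0, 0.2, -0.6]
grip_width: 0.0872
```

```bash
python3 - <<'E'
from h import *
o=st()
E
```

```text
t 7.5 p [0.5311 0.3305 0.1208] yaw 1.3929 zax [ 3.400e-02  3.000e-04 -9.994e-01] F [-0.   0.2 -0.6] w 0.0872 q [ 0.38  0.64  1.54 -0.02  0.93  0.57]
```

Request:
{"api": "play_rows", "payload": {
  "commands": [
    {"x":0,"y":0,"z":-20,"spin":0},
    {"x":0,"y":0,"z":-20,"spin":0}
  ]
}}

```text
time: 7.7
position: [0.5278, 0.3295, 0.1587]
tool_rot: [0.767, 0.641, 0.01, 0.01]
ft_force: [0.8, -0.2, 0.5]
grip_width: 0.0868
```

```bash
python3 - <<'E'
from h import *
o=st()
E
```

```text
t 7.7 p [0.5278 0.3295 0.1587] yaw 1.3926 zax [ 0.0275 -0.0023 -0.9996] F [ 0.8 -0.2  0.5] w 0.0868 q [ 0.39  0.59  1.52 -0.01  1.01  0.57]
```

Request:
{"api": "play_rows", "payload": {
  "commands": [
    {"x":0,"y":0,"z":0,"spin":0}
  ]
}}

```text
time: 7.8
position: [0.5295, 0.3303, 0.1613]
tool_rot: [0.767, 0.641, 0.012, 0.011]
ft_force: [-0.1, 0.0, 0.1]
grip_width: 0.0869
```

```bash
python3 - <<'E'
from h import *
o=st()
E
```

```text
t 7.8 p [0.5295 0.3303 0.1613] yaw 1.3927 zax [ 3.270e-02 -2.000e-04 -9.995e-01] F [-0.1  0.   0.1] w 0.0869 q [ 0.39  0.59  1.52 -0.01  1.01  0.57]
```

Request:
{"api": "play_rows", "payload": {
  "commands": [
    {"x":0,"y":0,"z":-50,"spin":0},
    {"x":0,"y":0,"z":0,"spin":0}
  ]
}}

```text
time: 8.0
position: [0.5277, 0.3301, 0.208]
tool_rot: [0.767, 0.641, 0.011, 0.01]
ft_force: [0.2, 0.7, 0.9]
grip_width: 0.0871
```

```bash
python3 - <<'E'
from h import *
o=st()
E
```

```text
t 8.0 p [0.5277 0.3301 0.208 ] yaw 1.3925 zax [ 0.0307 -0.001  -0.9995] F [0.2 0.7 0.9] w 0.0871 q [ 0.39  0.53  1.47 -0.01  1.11  0.57]
```

Request:
{"api": "play_rows", "payload": {
  "commands": [
    {"x":0,"y":0,"z":50,"spin":0},
    {"x":0,"y":0,"z":0,"spin":0}
  ]
}}

```text
time: 8.2
position: [0.5299, 0.3303, 0.1574]
tool_rot: [0.767, 0.641, 0.013, 0.011]
ft_force: [-1.6, -1.2, -0.6]
grip_width: 0.0872
```

```bash
python3 - <<'E'
from h import *
o=st()
E
```

```text
t 8.2 p [0.5299 0.3303 0.1574] yaw 1.3927 zax [ 3.320e-02 -1.000e-04 -9.994e-01] F [-1.6 -1.2 -0.6] w 0.0872 q [ 0.38  0.59  1.52 -0.01  1.    0.57]
```

Request:
{"api": "play_rows", "payload": {
  "commands": [
    {"x":0,"y":0,"z":-20,"spin":0},
    {"x":0,"y":0,"z":-20,"spin":0},
    {"x":0,"y":0,"z":0,"spin":0}
  ]
}}

```text
time: 8.5
position: [0.528, 0.3301, 0.1978]
tool_rot: [0.767, 0.641, 0.011, 0.01]
ft_force: [0.5, 0.9, 0.5]
grip_width: 0.087
```

```bash
python3 - <<'E'
from h import *
o=st()
for i in range(4):
    c=cams.camera('side');st()
E
```

```text
t 8.5 p [0.528  0.3301 0.1978] yaw 1.3924 zax [ 0.0293 -0.0015 -0.9996] F [0.5 0.9 0.5] w 0.087 q [ 0.39  0.54  1.48 -0.01  1.09  0.57]
t 8.55 p [0.5271 0.3297 0.1964] yaw 1.3924 zax [ 0.0271 -0.0025 -0.9996] F [ 0.4 -0.8 -0.3] w 0.087 q [ 0.39  0.54  1.49 -0.01  1.09  0.57]
t 8.6 p [0.5264 0.3293 0.1954] yaw 1.3924 zax [ 0.0253 -0.0033 -0.9997] F [-0.3 -1.3  0. ] w 0.0872 q [ 0.39  0.54  1.49 -0.01  1.09  0.57]
t 8.65 p [0.526  0.3291 0.1947] yaw 1.3924 zax [ 0.0238 -0.0039 -0.9997] F [ 0.   0.1 -0.8] w 0.087 q [ 0.39  0.55  1.49 -0.01  1.09  0.57]
t 8.7 p [0.5257 0.329  0.1942] yaw 1.3923 zax [ 0.0231 -0.0042 -0.9997] F [ 0.   0.3 -0.4] w 0.0872 q [ 0.39  0.55  1.49 -0.01  1.09  0.57]
```

Request:
{"api": "play_rows", "payload": {
  "commands": [
    {"x":0,"y":0,"z":45,"spin":0}
  ]
}}

```text
time: 8.8
position: [0.5315, 0.331, 0.1543]
tool_rot: [0.767, 0.641, 0.014, 0.011]
ft_force: [2.0, -0.1, -0.5]
grip_width: 0.0873
```

```bash
python3 - <<'E'
from h import *
o=st()
for i in range(4):
    c=cams.camera('side')
st()
E
```

```text
t 8.8 p [0.5315 0.331  0.1543] yaw 1.3926 zax [ 0.0366  0.0014 -0.9993] F [ 2.  -0.1 -0.5] w 0.0873 q [ 0.38  0.6   1.52 -0.01  0.99  0.57]
t 9.0 p [0.5256 0.3283 0.148 ] yaw 1.3922 zax [ 0.0192 -0.0057 -0.9998] F [0.9 0.8 0. ] w 0.0873 q [ 0.38  0.6   1.53 -0.01  1.    0.57]
```

Request:
{"api": "play_rows", "payload": {
  "commands": [
    {"x":0,"y":0,"z":-25,"spin":0},
    {"x":0,"y":0,"z":-25,"spin":0},
    {"x":0,"y":0,"z":0,"spin":0}
  ]
}}

```text
time: 9.3
position: [0.526, 0.3293, 0.2027]
tool_rot: [0.767, 0.641, 0.007, 0.009]
ft_force: [0.0, -0.5, 0.1]
grip_width: 0.0869
```

```bash
python3 - <<'E'
from h import *
o=st()
for i in range(5):
    c=cams.camera('side')
st()
E
```

```text
t 9.3 p [0.526  0.3293 0.2027] yaw 1.3922 zax [ 0.022  -0.0044 -0.9997] F [ 0.  -0.5  0.1] w 0.0869 q [ 0.39  0.54  1.48 -0.01  1.11  0.57]
t 9.55 p [0.5226 0.3277 0.1971] yaw 1.3921 zax [ 0.0118 -0.0087 -0.9999] F [ 0.  -0.3 -1.2] w 0.0869 q [ 0.39  0.54  1.48 -0.01  1.11  0.57]
```

Request:
{"api": "play_rows", "payload": {
  "commands": [
    {"x":0,"y":2,"z":40,"spin":0},
    {"x":0,"y":2,"z":36,"spin":0}
  ]
}}

```text
time: 9.75
position: [0.5311, 0.3282, 0.1239]
tool_rot: [0.767, 0.641, 0.007, 0.009]
ft_force: [-0.3, 0.6, -0.9]
grip_width: 0.0873
```

```bash
python3 - <<'E'
from h import *
o=st()
for i in range(6):
    c=cams.camera('side')
o=st();c=cams.camera('wrist')
a=c['img'].astype(float)[150:350,200:450]
cv2.imwrite('pics/w7z.png',cv2.resize(np.clip((a-10)*2,0,255).astype(np.uint8)[:,:,::-1],None,fx=3,fy=3,interpolation=cv2.INTER_CUBIC))
E
```

```text
t 9.75 p [0.5311 0.3282 0.1239] yaw 1.3925 zax [ 0.0225 -0.0042 -0.9997] F [-0.3  0.6 -0.9] w 0.0873 q [ 0.38  0.64  1.53 -0.02  0.95  0.57]
t 10.05 p [0.5325 0.3288 0.1266] yaw 1.3925 zax [ 0.0249 -0.0032 -0.9997] F [0.8 1.1 0.2] w 0.087 q [ 0.38  0.64  1.53 -0.01  0.95  0.57]
```

View pics/w7z.png

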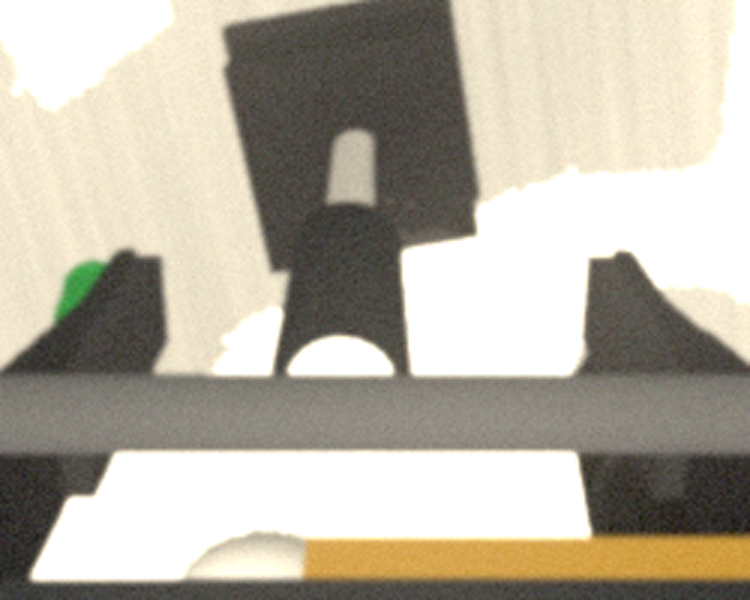

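Request:
{"api": "play_rows", "payload": {
  "commands": [
    {"x":0,"y":0,"z":-25,"spin":0},
    {"x":0,"y":0,"z":-25,"spin":0},
    {"x":0,"y":0,"z":0,"spin":0}
  ]
}}

```text
time: 10.4
position: [0.5328, 0.3299, 0.1827]
tool_rot: [0.767, 0.641, 0.012, 0.01]
ft_force: [-0.0, -0.2, 0.8]
grip_width: 0.0872
```

```bash
cat >> h.py <<'E'
def hold(n=5):
    for i in range(n): cams.camera('side')
    return st()
E
python3 -c "
from h import *
hold(6)"
```

```text
t 10.7 p [0.5294 0.3283 0.1766] yaw 1.3925 zax [ 0.0203 -0.005  -0.9998] F [-0.4  0.3 -0.3] w 0.0876 q [ 0.38  0.57  1.49 -0.01  1.06  0.57]
```

Request:
{"api": "play_rows", "payload": {
  "commands": [
    {"x":0,"y":0,"z":-25,"spin":0},
    {"x":0,"y":0,"z":-25,"spin":0},
    {"x":0,"y":0,"z":0,"spin":0}
  ]
}}

```text
time: 11.0
position: [0.5264, 0.3276, 0.2234]
tool_rot: [0.767, 0.641, 0.002, 0.007]
ft_force: [0.5, 0.2, -0.1]
grip_width: 0.0868
```

```bash
python3 -c "
from h import *
hold(6)"
```

```text
t 11.3 p [0.5241 0.3265 0.2198] yaw 1.3922 zax [ 0.0047 -0.0114 -0.9999] F [ 0.3 -0.3  0.1] w 0.0869 q [ 0.38  0.52  1.45 -0.01  1.17  0.57]
```

Request:
{"api": "play_rows", "payload": {
  "commands": [
    {"x":1,"y":1,"z":45,"spin":0}
  ]
}}

```text
time: 11.4
position: [0.5302, 0.3289, 0.1796]
tool_rot: [0.767, 0.641, 0.005, 0.008]
ft_force: [1.2, 0.9, -0.4]
grip_width: 0.0865
```

```bash
python3 -c "
from h import *
hold(6)"
```

```text
t 11.7 p [0.5263 0.3272 0.1759] yaw 1.3922 zax [ 0.0065 -0.0106 -0.9999] F [-0.2  0.8  1. ] w 0.087 q [ 0.38  0.57  1.49 -0.01  1.07  0.57]
```

Request:
{"api": "play_rows", "payload": {
  "commands": [
    {"x":1,"y":1,"z":45,"spin":0}
  ]
}}

```text
time: 11.8
position: [0.534, 0.3303, 0.1382]
tool_rot: [0.767, 0.641, 0.008, 0.009]
ft_force: [1.3, -0.0, -0.3]
grip_width: 0.0867
```

```bash
python3 -c "
from h import *
hold(6)"
```

```text
t 12.1 p [0.529  0.3281 0.1332] yaw 1.3922 zax [ 0.0098 -0.0093 -0.9999] F [ 0.6 -0.  -0.8] w 0.0874 q [ 0.38  0.63  1.52 -0.01  0.98  0.57]
```

Request:
{"api": "play_rows", "payload": {
  "commands": [
    {"x":1,"y":-4,"z":17,"spin":0}
  ]
}}

```text
time: 12.2
position: [0.5288, 0.3308, 0.1203]
tool_rot: [0.767, 0.641, 0.005, 0.008]
ft_force: [-0.1, 0.3, -0.1]
grip_width: 0.087
```

```bash
python3 -c "
from h import *
o=hold(6)
c=cams.camera('wrist')
a=c['img'].astype(float)[150:350,200:450]
cv2.imwrite('pics/w8z.png',cv2.resize(np.clip((a-10)*2,0,255).astype(np.uint8)[:,:,::-1],None,fx=3,fy=3,interpolation=cv2.INTER_CUBIC))
"
```

```text
t 12.5 p [0.5262 0.3299 0.1175] yaw 1.3923 zax [ 0.012  -0.0084 -0.9999] F [-0.1 -0.1  0.4] w 0.0869 q [ 0.39  0.65  1.54 -0.02  0.95  0.57]
```

View pics/w8z.png

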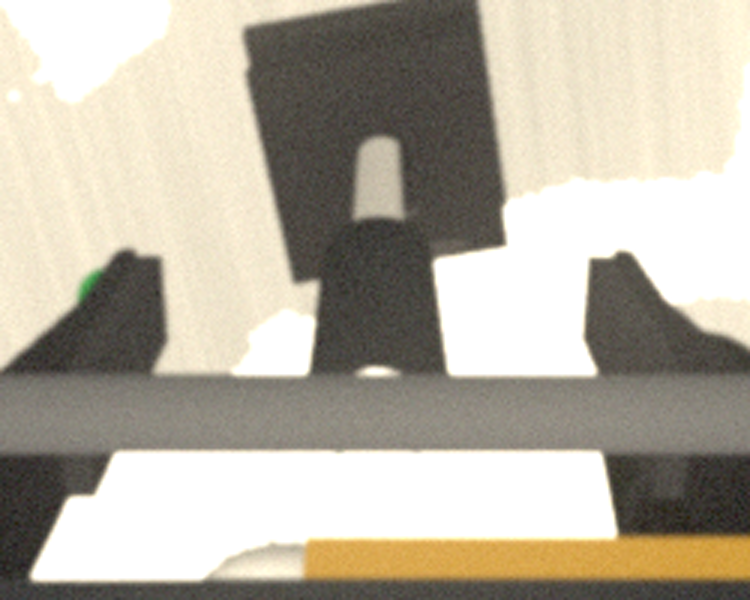

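```bash
python3 -c "
from h import *
c=cams.camera('wrist');W=np.linalg.inv(np.array(c['mount']))
for x in (-.012,0,.012): print(proj(c,(x,0,-.0425),W))
for x in (-.012,0,.012): print(proj(c,(x,0,.005),W))
"
```

```text
[323.69062009 311.61088409]
[323.684801   290.47464525]
[323.67862168 268.22946887]
[323.71214285 262.6641725 ]
[323.70810378 245.84351981]
[323.70387251 228.35754711]
```

Request:
{"api": "play_rows", "payload": {
  "commands": [
    {"x":-2,"y":0,"z":0,"spin":0}
  ],
  "grip": 0,
  "newtons": 40
}}

```text
time: 12.7
position: [0.526, 0.328, 0.1176]
tool_rot: [0.767, 0.641, 0.002, 0.007]
ft_force: [-0.0, -0.6, -0.5]
grip_width: 0.0839
```

```bash
python3 -c "
from h import *
o=hold(4);o=hold(4);o=hold(4)"
```

```text
t 12.9 p [0.5257 0.3277 0.1173] yaw 1.392 zax [ 0.0115 -0.0086 -0.9999] F [-0.   0.2 -0.2] w 0.0705 q [ 0.38  0.65  1.54 -0.02  0.94  0.57]
t 13.1 p [0.5256 0.3278 0.117 ] yaw 1.3922 zax [ 0.0112 -0.0087 -0.9999] F [-0.2 -0.7 -0.1] w 0.0551 q [ 0.38  0.65  1.54 -0.02  0.94  0.57]
t 13.3 p [0.5256 0.3278 0.1171] yaw 1.3922 zax [ 0.0112 -0.0087 -0.9999] F [-0.5  0.1 -0.2] w 0.0387 q [ 0.38  0.65  1.54 -0.02  0.94  0.57]
```

```bash
python3 -c "
from h import *
o=hold(4);o=hold(3)"
```

```text
t 13.5 p [0.526  0.3279 0.1172] yaw 1.3924 zax [ 0.0123 -0.0086 -0.9999] F [ 4.1 -0.2 -2.1] w 0.0232 q [ 0.38  0.65  1.54 -0.02  0.94  0.57]
t 13.65 p [0.5262 0.3279 0.1172] yaw 1.3922 zax [ 0.0125 -0.0084 -0.9999] F [ 0.7 -0.6 -0.2] w 0.0233 q [ 0.38  0.65  1.54 -0.02  0.94  0.57]
```

Request:
{"api": "play_rows", "payload": {
  "commands": [
    {"x":0,"y":0,"z":-15,"spin":0},
    {"x":0,"y":0,"z":-40,"spin":0},
    {"x":0,"y":0,"z":-40,"spin":0}
  ]
}}

```text
time: 13.95
position: [0.5231, 0.3273, 0.2095]
tool_rot: [0.768, 0.641, -0.003, 0.006]
ft_force: [1.2, 0.8, -1.6]
grip_width: 0.0236
```

```bash
python3 -c "
from h import *
o=hold(5)"
```

```text
t 14.2 p [0.5231 0.3274 0.2085] yaw 1.3918 zax [ 0.0046 -0.012  -0.9999] F [-0.3  0.5 -2.2] w 0.023 q [ 0.38  0.53  1.47 -0.01  1.14  0.57]
```

Request:
{"api": "play_rows", "payload": {
  "commands": [
    {"x":0,"y":0,"z":-45,"spin":0},
    {"x":0,"y":0,"z":-45,"spin":0},
    {"x":0,"y":0,"z":-20,"spin":0}
  ]
}}

```text
time: 14.5
position: [0.5159, 0.326, 0.3106]
tool_rot: [0.767, 0.641, -0.016, 0.002]
ft_force: [0.7, -0.1, -1.8]
grip_width: 0.0235
```

```bash
python3 -c "
from h import *
o=hold(5)
c=cams.camera('scene');save(c,'s2');c=cams.camera('side');save(c,'d2')"
```

```text
t 14.75 p [0.5145 0.3252 0.3062] yaw 1.3919 zax [-0.0269 -0.0247 -0.9993] F [ 0.5  0.7 -2.4] w 0.0231 q [ 0.39  0.44  1.34 -0.01  1.39  0.57]
```

View pics/s2.png

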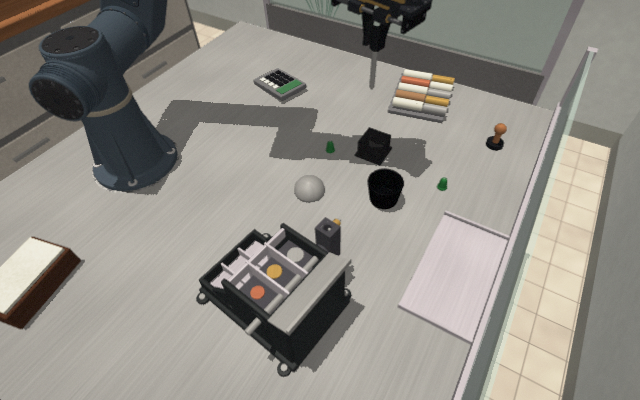

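```bash
python3 -c "
from h import *
st();plan([(.615,-.03,.335,1.404)],step=42)"
```

```text
t 14.85 p [0.5147 0.3253 0.3063] yaw 1.3919 zax [-0.0267 -0.0246 -0.9993] F [ 0.1 -0.1 -1.9] w 0.0233 q [ 0.39  0.44  1.34 -0.01  1.39  0.57]
[{"x": -36.9, "y": 17.9, "z": -2.5, "spin": -0.001}, {"x": -37.0, "y": 17.9, "z": -2.5, "spin": -0.001}, {"x": -37.0, "y": 17.8, "z": -2.5, "spin": -0.001}, {"x": -37.0, "y": 17.8, "z": -2.5, "spin": -0.001}, {"x": -37.0, "y": 17.7, "z": -2.5, "spin": -0.001}, {"x": -37.1, "y": 17.7, "z": -2.5, "spin": -0.001}, {"x": -37.1, "y": 17.6, "z": -2.5, "spin": -0.001}, {"x": -37.1, "y": 17.6, "z": -2.5, "spin": -0.001}]
[{"x": -37.1, "y": 17.5, "z": -2.5, "spin": -0.001}]
```

Request:
{"api": "play_rows", "payload": {
  "commands": [
    {"x":-37,"y":18,"z":-3,"spin":0},
    {"x":-37,"y":18,"z":-3,"spin":0},
    {"x":-37,"y":18,"z":-3,"spin":0},
    {"x":-37,"y":18,"z":-3,"spin":0}
  ]
}}

```text
time: 15.25
position: [0.5561, 0.1679, 0.3126]
tool_rot: [0.764, 0.645, -0.024, -0.004]
ft_force: [0.7, -0.5, -2.3]
grip_width: 0.0232
```

```bash
python3 -c "
from h import *
st();hold(5);plan([(.615,-.03,.335,1.404)],step=42)"
```

```text
t 15.25 p [0.5561 0.1679 0.3126] yaw 1.4034 zax [-0.0416 -0.0255 -0.9988] F [ 0.7 -0.5 -2.3] w 0.0232 q [ 0.11  0.4   1.4  -0.02  1.39  0.28]
t 15.5 p [0.5561 0.1693 0.3131] yaw 1.4017 zax [-0.0409 -0.0245 -0.9989] F [ 0.2 -0.3 -2.3] w 0.0229 q [ 0.11  0.4   1.4  -0.02  1.39  0.29]
[{"x": -37.4, "y": 18.2, "z": -3.9, "spin": -0.0}, {"x": -37.4, "y": 18.2, "z": -3.9, "spin": -0.0}, {"x": -37.4, "y": 18.2, "z": -3.9, "spin": -0.0}, {"x": -37.5, "y": 18.2, "z": -3.9, "spin": -0.0}, {"x": -37.5, "y": 18.1, "z": -3.9, "spin": -0.0}]
```

Request:
{"api": "play_rows", "payload": {
  "commands": [
    {"x":-37,"y":18,"z":-4,"spin":0},
    {"x":-37,"y":18,"z":-4,"spin":0},
    {"x":-37,"y":18,"z":-4,"spin":0},
    {"x":-37,"y":18,"z":-4,"spin":0},
    {"x":-37,"y":18,"z":-4,"spin":0}
  ]
}}

```text
time: 16.0
position: [0.6129, -0.0178, 0.331]
tool_rot: [0.757, 0.653, -0.025, -0.009]
ft_force: [0.1, -0.5, -1.8]
grip_width: 0.0234
```

```bash
python3 -c "
from h import *
st();hold(5)"
```

```text
t 16.0 p [ 0.6129 -0.0178  0.331 ] yaw 1.4243 zax [-0.0503 -0.0186 -0.9986] F [ 0.1 -0.5 -1.8] w 0.0234 q [-0.2   0.44  1.28 -0.03  1.47 -0.05]
t 16.25 p [ 0.6124 -0.017   0.3307] yaw 1.4224 zax [-0.0509 -0.0181 -0.9985] F [-0.4  0.7 -1.3] w 0.0233 q [-0.2   0.44  1.29 -0.03  1.47 -0.04]
```

Request:
{"api": "play_rows", "payload": {
  "commands": [
    {"x":0,"y":0,"z":-25,"spin":0}
  ]
}}

```text
time: 16.35
position: [0.6108, -0.0141, 0.3517]
tool_rot: [0.757, 0.653, -0.028, -0.014]
ft_force: [0.1, 0.1, -2.2]
grip_width: 0.0232
```

```bash
python3 -c "
from h import *
st();hold(5)"
```

```text
t 16.35 p [ 0.6108 -0.0141  0.3517] yaw 1.4249 zax [-0.061  -0.0156 -0.998 ] F [ 0.1  0.1 -2.2] w 0.0232 q [-0.19  0.42  1.25 -0.03  1.53 -0.04]
t 16.6 p [ 0.613  -0.0151  0.355 ] yaw 1.4244 zax [-0.0518 -0.018  -0.9985] F [-0.2  0.7 -2.3] w 0.0235 q [-0.19  0.42  1.25 -0.03  1.52 -0.04]
```

Request:
{"api": "play_rows", "payload": {
  "commands": [
    {"x":0,"y":0,"z":12,"spin":0},
    {"x":0,"y":0,"z":12,"spin":0},
    {"x":0,"y":0,"z":0,"spin":0}
  ]
}}

```text
time: 16.9
position: [0.6096, -0.0139, 0.3261]
tool_rot: [0.756, 0.654, -0.027, -0.012]
ft_force: [-0.3, -0.3, -1.7]
grip_width: 0.023
```

```bash
python3 -c "
from h import *
st();hold(5)"
```

```text
t 16.9 p [ 0.6096 -0.0139  0.3261] yaw 1.4263 zax [-0.0573 -0.0169 -0.9982] F [-0.3 -0.3 -1.7] w 0.023 q [-0.19  0.44  1.3  -0.03  1.46 -0.04]
t 17.15 p [ 0.6118 -0.0146  0.3297] yaw 1.4258 zax [-0.0503 -0.0183 -0.9986] F [-0.7  0.2 -2.1] w 0.0227 q [-0.19  0.43  1.29 -0.03  1.46 -0.04]
```

Request:
{"api": "play_rows", "payload": {
  "commands": [
    {"x":0,"y":0,"z":-45,"spin":0}
  ]
}}

```text
time: 17.25
position: [0.6099, -0.0133, 0.3683]
tool_rot: [0.756, 0.653, -0.03, -0.016]
ft_force: [0.1, 0.6, -2.1]
grip_width: 0.0232
```

```bash
python3 -c "
from h import *
hold(6)"
```

```text
t 17.55 p [ 0.6136 -0.0137  0.374 ] yaw 1.4258 zax [-0.0514 -0.0181 -0.9985] F [ 0.1 -0.1 -2. ] w 0.0233 q [-0.19  0.41  1.21 -0.03  1.57 -0.04]
```

Request:
{"api": "play_rows", "payload": {
  "commands": [
    {"x":0,"y":0,"z":45,"spin":0},
    {"x":0,"y":0,"z":0,"spin":0}
  ]
}}

```text
time: 17.75
position: [0.6083, -0.0141, 0.3253]
tool_rot: [0.756, 0.653, -0.027, -0.013]
ft_force: [-1.0, 0.8, -2.8]
grip_width: 0.0234
```

```bash
python3 -c "
from h import *
st();hold(6)"
```

```text
t 17.75 p [ 0.6083 -0.0141  0.3253] yaw 1.4259 zax [-0.0581 -0.0167 -0.9982] F [-1.   0.8 -2.8] w 0.0234 q [-0.19  0.44  1.3  -0.03  1.46 -0.04]
t 18.05 p [ 0.6169 -0.0155  0.3364] yaw 1.4254 zax [-0.0322 -0.0217 -0.9992] F [-0.  -0.8 -2.4] w 0.0235 q [-0.19  0.43  1.28 -0.03  1.46 -0.04]
```

Request:
{"api": "play_rows", "payload": {
  "commands": [
    {"x":0,"y":0,"z":-45,"spin":0}
  ]
}}

```text
time: 18.15
position: [0.6144, -0.0139, 0.3755]
tool_rot: [0.756, 0.654, -0.024, -0.009]
ft_force: [0.8, 0.1, -3.8]
grip_width: 0.023
```

```bash
python3 -c "
from h import *
hold(6)"
```

```text
t 18.45 p [ 0.6182 -0.0145  0.3814] yaw 1.4255 zax [-0.0322 -0.0217 -0.9992] F [-0.5  0.4 -1.6] w 0.0233 q [-0.19  0.4   1.2  -0.03  1.56 -0.04]
```

Request:
{"api": "play_rows", "payload": {
  "commands": [
    {"x":0,"y":0,"z":45,"spin":0},
    {"x":0,"y":0,"z":0,"spin":0}
  ]
}}

```text
time: 18.65
position: [0.6143, -0.015, 0.3332]
tool_rot: [0.756, 0.654, -0.021, -0.005]
ft_force: [-0.6, 0.1, -3.1]
grip_width: 0.0233
```

```bash
python3 -c "
from h import *
hold(6)"
```

```text
t 18.95 p [ 0.6223 -0.0164  0.3442] yaw 1.4252 zax [-0.0128 -0.0254 -0.9996] F [ 0.   0.6 -2. ] w 0.023 q [-0.19  0.42  1.27 -0.03  1.46 -0.04]
```

Request:
{"api": "play_rows", "payload": {
  "commands": [
    {"x":0,"y":0,"z":-33,"spin":0}
  ]
}}

```text
time: 19.05
position: [0.6206, -0.0153, 0.3737]
tool_rot: [0.757, 0.654, -0.016, 0.002]
ft_force: [0.3, 0.2, -1.4]
grip_width: 0.023
```

```bash
python3 -c "
from h import *
hold(6)"
```

```text
t 19.35 p [ 0.6224 -0.0154  0.3768] yaw 1.4253 zax [-0.0136 -0.0252 -0.9996] F [ 0.1 -0.8 -2.2] w 0.0233 q [-0.19  0.4   1.22 -0.03  1.53 -0.04]
```

Request:
{"api": "play_rows", "payload": {
  "commands": [
    {"x":0,"y":0,"z":38,"spin":0},
    {"x":0,"y":0,"z":0,"spin":0}
  ]
}}

```text
time: 19.55
position: [0.6207, -0.0162, 0.3366]
tool_rot: [0.757, 0.654, -0.014, 0.004]
ft_force: [-1.5, 0.5, -2.5]
grip_width: 0.0232
```

```bash
python3 -c "
from h import *
hold(7)
for n in('scene','side'):
    c=cams.camera(n);save(c,n+'3');a=c['img'][60:280,230:450]
    cv2.imwrite('pics/%s3z.png'%n,cv2.resize(a[:,:,::-1],None,fx=2.7,fy=2.7,interpolation=cv2.INTER_CUBIC))
"
```

```text
t 19.9 p [ 0.6259 -0.017   0.3448] yaw 1.4251 zax [ 0.0012 -0.028  -0.9996] F [ 0.3  0.2 -2.1] w 0.0232 q [-0.19  0.42  1.27 -0.03  1.44 -0.04]
```

View pics/scene3z.png

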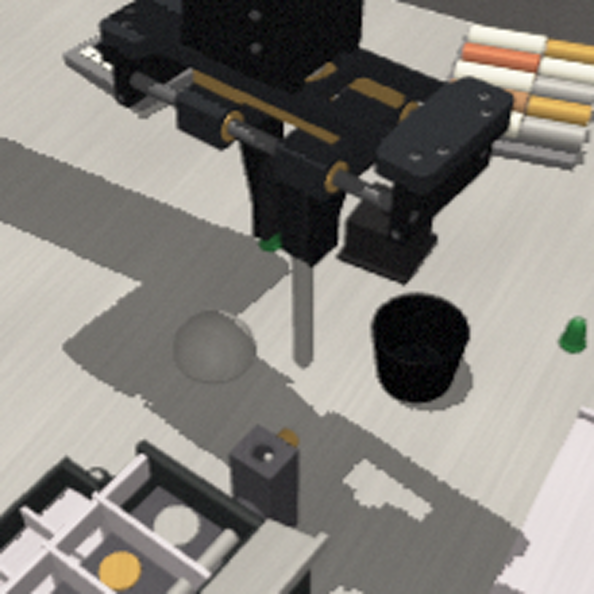

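View pics/side3z.png

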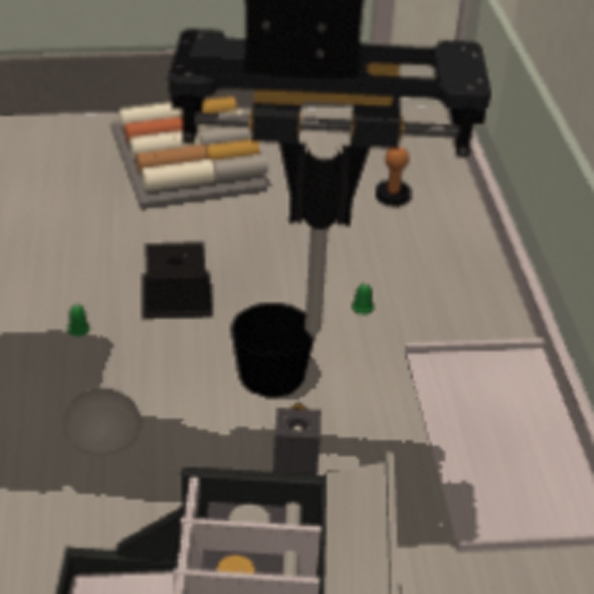

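```bash
python3 - <<'E'
from h import *
s=cams.camera('scene');d=cams.camera('side');Ws=w2c(s);Wd=w2c(d)
def z(c,a,k=2.7): return (230+(a[0]+.5)/k-.5,60+(a[1]+.5)/k-.5)
for n,a,b in(('foot',(303,365),(314,331)),('mouth',(267,455),(298,428))):
    X,e=tri([ray(s,z(s,a),Ws),ray(d,z(d,b),Wd)]);print(n,X.round(4),np.round(e,4))
o=st();M=R.from_quat(o['tool_rot']).as_matrix()
print('nominal foot',o['position']+M[:,2]*.1093)
for n,c in (('scene',s),('side',d)):
    a=c['img']
    for nm,u in (('foot',{'scene':(342,190),'side':(346,176)}[n]),('mouth',{'scene':(329,228),'side':(340,218)}[n])):
        x0,y0=u[0]-20,u[1]-20
        zz=cv2.resize(a[y0:y0+40,x0:x0+40],None,fx=10,fy=10,interpolation=cv2.INTER_CUBIC)
        cv2.imwrite(f'pics/z_{n}_{nm}.png',np.clip(zz.astype(float)*1.5,0,255).astype(np.uint8)[:,:,::-1])
ims=[cv2.imread(f'pics/z_{n}_{m}.png') for n in('scene','side') for m in('foot','mouth')]
cv2.imwrite('pics/quad.png',cv2.resize(np.vstack([np.hstack(ims[:2]),np.hstack(ims[2:])]),(600,600)))
E
```

```text
foot [ 0.6293 -0.0149  0.2406] [0.001 0.001]
mouth [ 0.6176 -0.0412  0.1688] [0. 0.]
t 20.1 p [ 0.6253 -0.0169  0.3439] yaw 1.4251 zax [-4.000e-04 -2.770e-02 -9.996e-01] F [-0.4  0.4 -1.7] w 0.0232 q [-0.19  0.42  1.27 -0.03  1.44 -0.04]
nominal foot [ 0.62525453 -0.01992076  0.23463162]
```

View pics/quad.png

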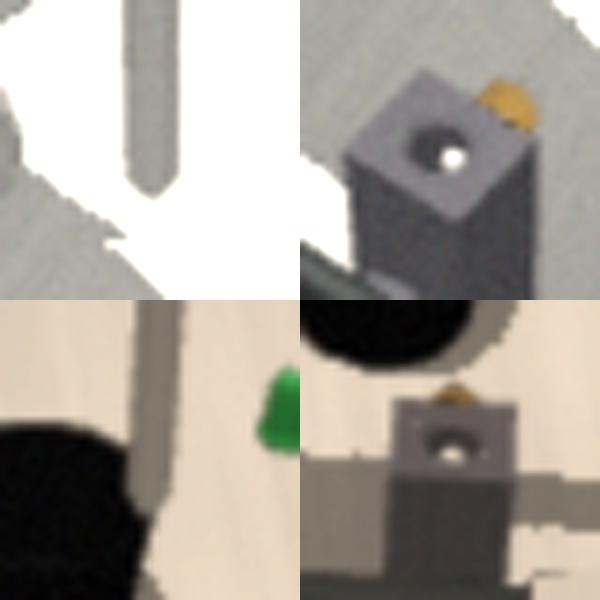

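```bash
python3 - <<'E'
from h import *
s=cams.camera('scene');d=cams.camera('side');Ws=w2c(s);Wd=w2c(d)
for n,a,b in(('foot',(341.8,195.7),(345.3,183.7)),('mouth',(327.2,227.2),(340.0,216.3))):
    X,e=tri([ray(s,a,Ws),ray(d,b,Wd)]);print(n,X.round(4),np.round(e,4))
    zz={'foot':.236,'mouth':.176}[n]
    print(atz(ray(s,a,Ws),zz).round(4),atz(ray(d,b,Wd),zz).round(4))
E
```

```text
foot [ 0.6282 -0.0133  0.2359] [0.0008 0.0008]
[ 0.6289 -0.0142  0.236 ] [ 0.628  -0.0123  0.236 ]
mouth [ 0.6171 -0.0448  0.177 ] [0.0007 0.0007]
[ 0.6173 -0.0449  0.176 ] [ 0.617  -0.0429  0.176 ]
```

```bash
python3 -c "
from h import *
o=st();p=o['position'];plan([(p[0]-.0112,p[1]-.031,p[2],None)])"
```

```text
t 20.2 p [ 0.6252 -0.0169  0.3436] yaw 1.4251 zax [-0.001  -0.0276 -0.9996] F [ 0.6 -0.6 -1.1] w 0.0231 q [-0.19  0.42  1.27 -0.03  1.44 -0.04]
[{"x": -32.3, "y": -6.6, "z": 0.9, "spin": 0.0}]
```

Request:
{"api": "play_rows", "payload": {
  "commands": [
    {"x":-32.3,"y":-6.6,"z":1,"spin":0}
  ]
}}

```text
time: 20.3
position: [0.6149, -0.0451, 0.3434]
tool_rot: [0.755, 0.655, -0.008, 0.01]
ft_force: [-0.2, -1.2, -1.7]
grip_width: 0.0232
```

```bash
python3 -c "
from h import *
o=hold(5)"
```

```text
t 20.55 p [ 0.6141 -0.0478  0.3435] yaw 1.4246 zax [-7.000e-04 -2.700e-02 -9.996e-01] F [-0.  -0.3 -1.5] w 0.0232 q [-0.25  0.41  1.3  -0.03  1.43 -0.1 ]
```

Request:
{"api": "play_rows", "payload": {
  "commands": [
    {"x":0,"y":0,"z":38,"spin":0}
  ]
}}

```text
time: 20.65
position: [0.6184, -0.049, 0.3111]
tool_rot: [0.757, 0.654, -0.005, 0.016]
ft_force: [1.3, -0.8, -1.2]
grip_width: 0.0231
```

```bash
cat > quad.py <<'E'
from h import *
import sys
def quad(name,F,Mo):
    s=cams.camera('scene');d=cams.camera('side');Ws=w2c(s);Wd=w2c(d);ims=[]
    for c,W in((s,Ws),(d,Wd)):
        u=proj(c,F,W).round().astype(int);x0,y0=u[0]-25,u[1]-25
        zz=cv2.resize(c['img'][y0:y0+50,x0:x0+50],None,fx=8,fy=8,interpolation=cv2.INTER_CUBIC)
        ims.append(np.clip(zz.astype(float)*1.5,0,255).astype(np.uint8)[:,:,::-1]);print(x0,y0, 'mouth proj',proj(c,Mo,W).round(1),'foot nominal',proj(c,F,W).round(1))
    cv2.imwrite(f'pics/{name}.png',np.hstack(ims))
E
python3 -c "
from quad import *
o=hold(6);M=R.from_quat(o['tool_rot']).as_matrix()
F=o['position']+M[:,2]*.1093+np.array([.003,.0066,0]);print(F)
quad('q1',F,(.617,-.044,.177))"
```

```text
t 20.95 p [ 0.615  -0.0485  0.3069] yaw 1.4252 zax [ 0.0016 -0.0274 -0.9996] F [ 0.3 -0.7 -1.4] w 0.0234 q [-0.25  0.43  1.35 -0.03  1.35 -0.1 ]
[ 0.61821568 -0.04492867  0.19765644]
302 195 mouth proj [327.3 226.4] foot nominal [327.4 220. ]
316 184 mouth proj [340.1 216.3] foot nominal [341.2 209.2]
```

View pics/q1.png

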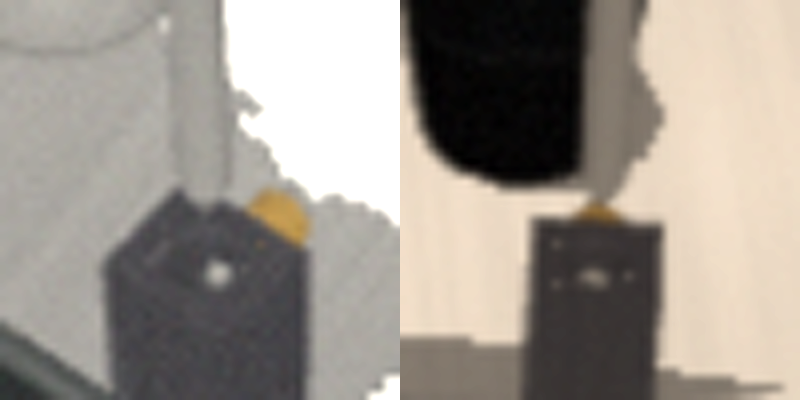

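Request:
{"api": "play_rows", "payload": {
  "commands": [
    {"x":1,"y":-1.5,"z":18,"spin":0}
  ]
}}

```text
time: 21.15
position: [0.6164, -0.0485, 0.2929]
tool_rot: [0.757, 0.654, -0.006, 0.015]
ft_force: [1.5, 0.2, -1.7]
grip_width: 0.0235
```

```bash
python3 -c "
from quad import *
o=hold(5);M=R.from_quat(o['tool_rot']).as_matrix()
F=o['position']+M[:,2]*.1093+np.array([.003,.0066,0]);print(F)
quad('q2',F,(.617,-.044,.177))"
```

```text
t 21.4 p [ 0.6142 -0.0481  0.2901] yaw 1.4249 zax [ 0.0037 -0.0279 -0.9996] F [ 0.3  0.1 -1.5] w 0.0232 q [-0.25  0.45  1.38 -0.03  1.31 -0.09]
[ 0.61762006 -0.04457188  0.18086185]
302 200 mouth proj [327.3 226.4] foot nominal [327.4 225.5]
316 190 mouth proj [340.1 216.3] foot nominal [340.5 215.2]
```

View pics/q2.png

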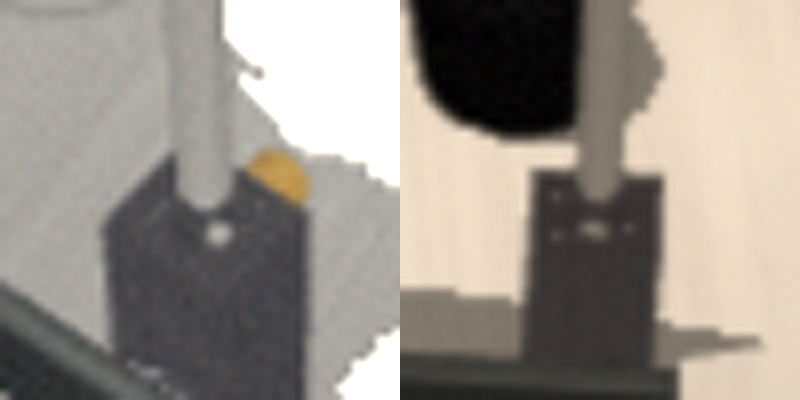

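Request:
{"api": "play_rows", "payload": {
  "commands": [
    {"x":0,"y":-0.5,"z":9,"spin":0}
  ]
}}

```text
time: 21.6
position: [0.6152, -0.0487, 0.2829]
tool_rot: [0.757, 0.654, -0.006, 0.014]
ft_force: [-0.3, 0.3, -1.5]
grip_width: 0.023
```

```bash
python3 -c "
from h import *
st();o=hold(4)"
```

```text
t 21.6 p [ 0.6152 -0.0487  0.2829] yaw 1.4248 zax [ 0.0085 -0.0292 -0.9995] F [-0.3  0.3 -1.5] w 0.023 q [-0.25  0.45  1.39 -0.03  1.28 -0.09]
t 21.8 p [ 0.6136 -0.0483  0.2808] yaw 1.4248 zax [ 0.0031 -0.0278 -0.9996] F [-0.3 -0.4 -1.3] w 0.0233 q [-0.25  0.45  1.39 -0.03  1.29 -0.09]
```

Request:
{"api": "play_rows", "payload": {
  "commands": [
    {"x":0,"y":0,"z":7,"spin":0}
  ]
}}

```text
time: 21.9
position: [0.6145, -0.0487, 0.2747]
tool_rot: [0.757, 0.654, -0.007, 0.013]
ft_force: [0.3, -0.6, -1.8]
grip_width: 0.0232
```

```bash
python3 -c "
from h import *
st();o=hold(4)"
```

```text
t 21.9 p [ 0.6145 -0.0487  0.2747] yaw 1.4248 zax [ 0.0059 -0.0285 -0.9996] F [ 0.3 -0.6 -1.8] w 0.0232 q [-0.25  0.46  1.4  -0.03  1.27 -0.09]
t 22.1 p [ 0.6135 -0.0485  0.2734] yaw 1.4248 zax [ 0.0024 -0.0276 -0.9996] F [-0.7 -0.1 -1.5] w 0.023 q [-0.25  0.46  1.4  -0.03  1.27 -0.09]
```

Request:
{"api": "play_rows", "payload": {
  "commands": [
    {"x":0,"y":0,"z":5,"spin":0}
  ]
}}

```text
time: 22.2
position: [0.614, -0.049, 0.2691]
tool_rot: [0.757, 0.654, -0.008, 0.012]
ft_force: [0.3, -2.0, 0.7]
grip_width: 0.0233
```

```bash
python3 -c "
from h import *
st();o=hold(4)"
```

```text
t 22.2 p [ 0.614  -0.049   0.2691] yaw 1.4249 zax [ 0.0041 -0.0286 -0.9996] F [ 0.3 -2.   0.7] w 0.0233 q [-0.25  0.47  1.41 -0.03  1.26 -0.09]
t 22.4 p [ 0.6138 -0.0491  0.2683] yaw 1.4247 zax [ 0.0031 -0.0285 -0.9996] F [ 1.5 -1.9 -2.6] w 0.023 q [-0.25  0.47  1.41 -0.03  1.26 -0.09]
```

Request:
{"api": "play_rows", "payload": {
  "commands": [
    {"x":0,"y":0,"z":5,"spin":0}
  ]
}}

```text
time: 22.5
position: [0.6145, -0.0493, 0.2651]
tool_rot: [0.757, 0.654, -0.007, 0.013]
ft_force: [-0.8, -0.0, 7.4]
grip_width: 0.0232
```

```bash
python3 -c "
from h import *
st();o=hold(4)"
```

```text
t 22.5 p [ 0.6145 -0.0493  0.2651] yaw 1.4246 zax [ 0.0054 -0.0289 -0.9996] F [-0.8 -0.   7.4] w 0.0232 q [-0.25  0.47  1.41 -0.03  1.25 -0.09]
t 22.7 p [ 0.6142 -0.0493  0.2638] yaw 1.4247 zax [ 0.0042 -0.0288 -0.9996] F [ 0.6 -1.1  1. ] w 0.0232 q [-0.25  0.47  1.41 -0.03  1.25 -0.09]
```

Request:
{"api": "play_rows", "payload": {
  "commands": [
    {"x":0,"y":0,"z":5,"spin":0}
  ]
}}

```text
time: 22.8
position: [0.6147, -0.0495, 0.2618]
tool_rot: [0.757, 0.654, -0.007, 0.013]
ft_force: [-3.9, 1.3, 17.9]
grip_width: 0.0232
```

```bash
python3 -c "
from h import *
st();o=hold(4)"
```

```text
t 22.8 p [ 0.6147 -0.0495  0.2618] yaw 1.4248 zax [ 0.0065 -0.0294 -0.9995] F [-3.9  1.3 17.9] w 0.0232 q [-0.25  0.47  1.42 -0.03  1.24 -0.09]
t 23.0 p [ 0.6143 -0.0493  0.2599] yaw 1.4247 zax [ 0.0052 -0.0288 -0.9996] F [-0.   0.   4.7] w 0.023 q [-0.25  0.47  1.42 -0.03  1.24 -0.09]
```

Request:
{"api": "play_rows", "payload": {
  "commands": [
    {"x":0,"y":0,"z":5,"spin":0}
  ]
}}

```text
time: 23.1
position: [0.6146, -0.0494, 0.2573]
tool_rot: [0.757, 0.654, -0.007, 0.013]
ft_force: [-3.5, 0.8, 14.3]
grip_width: 0.0231
```

```bash
python3 -c "
from h import *
st();o=hold(4)"
```

```text
t 23.1 p [ 0.6146 -0.0494  0.2573] yaw 1.425 zax [ 0.0068 -0.0293 -0.9995] F [-3.5  0.8 14.3] w 0.0231 q [-0.25  0.48  1.42 -0.03  1.23 -0.09]
t 23.3 p [ 0.6143 -0.0493  0.2552] yaw 1.4248 zax [ 0.0054 -0.0286 -0.9996] F [-0.2 -0.3  3.2] w 0.0233 q [-0.25  0.48  1.42 -0.03  1.23 -0.09]
```

Request:
{"api": "play_rows", "payload": {
  "commands": [
    {"x":0,"y":0,"z":4.5,"spin":0}
  ]
}}

```text
time: 23.4
position: [0.6146, -0.0494, 0.2525]
tool_rot: [0.757, 0.654, -0.007, 0.013]
ft_force: [-2.9, -0.3, 15.1]
grip_width: 0.0233
```

```bash
python3 -c "
from h import *
o=hold(3)"
```

```text
t 23.55 p [ 0.6142 -0.0493  0.2507] yaw 1.4249 zax [ 0.0054 -0.0285 -0.9996] F [-1.3 -0.2  2.9] w 0.0231 q [-0.25  0.48  1.43 -0.03  1.22 -0.09]
```

Request:
{"api": "play_rows", "payload": {
  "commands": [
    {"x":0,"y":0,"z":4.5,"spin":0}
  ]
}}

```text
time: 23.65
position: [0.6146, -0.0495, 0.2478]
tool_rot: [0.757, 0.654, -0.007, 0.013]
ft_force: [-3.6, 1.1, 14.2]
grip_width: 0.0237
```

```bash
python3 -c "
from h import *
o=hold(3)"
```

```text
t 23.8 p [ 0.6142 -0.0494  0.246 ] yaw 1.4248 zax [ 0.0054 -0.0283 -0.9996] F [-0.3  0.6  1.7] w 0.0232 q [-0.25  0.49  1.44 -0.03  1.21 -0.09]
```

Request:
{"api": "play_rows", "payload": {
  "commands": [
    {"x":0,"y":0,"z":4.5,"spin":0}
  ]
}}

```text
time: 23.9
position: [0.6146, -0.0495, 0.2431]
tool_rot: [0.757, 0.654, -0.007, 0.013]
ft_force: [-2.9, -0.6, 16.0]
grip_width: 0.0233
```

```bash
python3 -c "
from h import *
o=hold(3)"
```

```text
t 24.05 p [ 0.6142 -0.0494  0.2411] yaw 1.4248 zax [ 0.0051 -0.028  -0.9996] F [0.2 1.  1.9] w 0.0231 q [-0.25  0.49  1.44 -0.03  1.2  -0.09]
```

Request:
{"api": "play_rows", "payload": {
  "commands": [
    {"x":0,"y":0,"z":4.5,"spin":0}
  ]
}}

```text
time: 24.15
position: [0.6147, -0.0496, 0.2382]
tool_rot: [0.757, 0.654, -0.007, 0.013]
ft_force: [-3.3, -0.2, 15.3]
grip_width: 0.0231
```

```bash
python3 -c "
from h import *
o=hold(3)"
```

```text
t 24.3 p [ 0.6142 -0.0493  0.2364] yaw 1.4249 zax [ 0.0049 -0.0276 -0.9996] F [-0.1  0.6  1.7] w 0.0233 q [-0.25  0.5   1.45 -0.03  1.19 -0.09]
```

Request:
{"api": "play_rows", "payload": {
  "commands": [
    {"x":0,"y":0,"z":4.5,"spin":0}
  ]
}}

```text
time: 24.4
position: [0.6149, -0.0496, 0.2334]
tool_rot: [0.757, 0.654, -0.007, 0.013]
ft_force: [-3.6, 0.6, 16.7]
grip_width: 0.0227
```

```bash
python3 -c "
from h import *
o=hold(3)"
```

```text
t 24.55 p [ 0.6141 -0.0493  0.2314] yaw 1.425 zax [ 0.0047 -0.0272 -0.9996] F [0.2 0.8 2.3] w 0.0234 q [-0.25  0.5   1.45 -0.03  1.18 -0.09]
```

Request:
{"api": "play_rows", "payload": {
  "commands": [
    {"x":0,"y":0,"z":4.5,"spin":0}
  ]
}}

```text
time: 24.65
position: [0.6147, -0.0495, 0.2283]
tool_rot: [0.757, 0.654, -0.007, 0.012]
ft_force: [-5.0, 0.8, 5.2]
grip_width: 0.0236
```

```bash
python3 -c "
from h import *
o=hold(3)
s=cams.camera('scene');a=s['img'][130:270,260:420]
cv2.imwrite('pics/s5.png',cv2.resize(a[:,:,::-1],None,fx=4,fy=4,interpolation=cv2.INTER_CUBIC))"
```

```text
t 24.8 p [ 0.6145 -0.0494  0.227 ] yaw 1.4248 zax [ 0.0053 -0.0273 -0.9996] F [-0.1 -0.4  5.4] w 0.0231 q [-0.25  0.51  1.46 -0.03  1.17 -0.09]
```

View pics/s5.png

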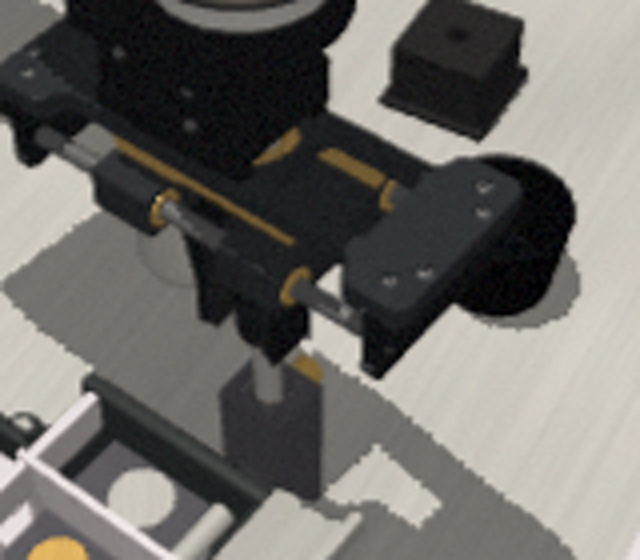

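Request:
{"api": "play_rows", "payload": {
  "commands": [
    {"x":0,"y":0,"z":2,"spin":0}
  ]
}}

```text
time: 24.95
position: [0.6148, -0.0495, 0.2268]
tool_rot: [0.757, 0.654, -0.007, 0.012]
ft_force: [-4.8, 0.8, 20.4]
grip_width: 0.0232
```

```bash
python3 -c "
from h import *
st();o=hold(3)"
```

```text
t 24.95 p [ 0.6148 -0.0495  0.2268] yaw 1.425 zax [ 0.0061 -0.0275 -0.9996] F [-4.8  0.8 20.4] w 0.0232 q [-0.25  0.51  1.46 -0.03  1.16 -0.09]
t 25.1 p [ 0.6146 -0.0495  0.2268] yaw 1.4249 zax [ 0.0062 -0.0276 -0.9996] F [-2.9 -0.  12.2] w 0.0231 q [-0.25  0.51  1.46 -0.03  1.16 -0.09]
```

Request:
{"api": "play_rows", "payload": {
  "commands": [
    {"x":0,"y":0,"z":3,"spin":0}
  ]
}}

```text
time: 25.2
position: [0.6148, -0.0495, 0.2267]
tool_rot: [0.757, 0.654, -0.006, 0.013]
ft_force: [-6.1, 1.4, 22.5]
grip_width: 0.0233
```

```bash
python3 -c "
from h import *
st();o=hold(4)"
```

```text
t 25.2 p [ 0.6148 -0.0495  0.2267] yaw 1.4251 zax [ 0.0073 -0.028  -0.9996] F [-6.1  1.4 22.5] w 0.0233 q [-0.25  0.51  1.46 -0.03  1.16 -0.09]
t 25.4 p [ 0.6147 -0.0495  0.2267] yaw 1.4251 zax [ 0.0074 -0.0281 -0.9996] F [-4.6  1.  17.9] w 0.023 q [-0.25  0.51  1.46 -0.03  1.16 -0.09]
```

Request:
{"api": "play_rows", "payload": {
  "commands": [
    {"x":0,"y":0,"z":0,"spin":0}
  ],
  "grip": 1
}}

```text
time: 25.5
position: [0.6146, -0.0495, 0.2271]
tool_rot: [0.757, 0.654, -0.006, 0.013]
ft_force: [0.9, -0.2, 0.3]
grip_width: 0.0264
```

```bash
python3 -c "
from h import *
st();hold(5);hold(10)"
```

```text
t 25.5 p [ 0.6146 -0.0495  0.2271] yaw 1.4252 zax [ 0.0079 -0.0283 -0.9996] F [ 0.9 -0.2  0.3] w 0.0264 q [-0.25  0.51  1.46 -0.03  1.16 -0.09]
t 25.75 p [ 0.6143 -0.0494  0.2255] yaw 1.4252 zax [ 0.0056 -0.0276 -0.9996] F [-0.3  0.  -0.6] w 0.0435 q [-0.25  0.51  1.46 -0.03  1.16 -0.09]
t 26.25 p [ 0.6147 -0.0495  0.2267] yaw 1.4252 zax [ 0.0074 -0.0281 -0.9996] F [-0.7 -0.4 -0.4] w 0.0821 q [-0.25  0.51  1.46 -0.03  1.16 -0.09]
```

Request:
{"api": "play_rows", "payload": {
  "commands": [
    {"x":0,"y":-10,"z":-14,"spin":0}
  ]
}}

```text
time: 26.35
position: [0.6041, -0.0477, 0.2391]
tool_rot: [0.757, 0.654, -0.007, 0.012]
ft_force: [-0.6, -0.6, -0.1]
grip_width: 0.0851
```

```bash
python3 -c "
from h import *
st();hold(4)
s=cams.camera('scene');a=s['img'][130:270,260:420]
b=cams.camera('wrist');save(b,'w9');d=cams.camera('side')['img'][130:270,260:420]
cv2.imwrite('pics/s6.png',cv2.resize(np.hstack([a,d])[:,:,::-1],None,fx=2.5,fy=2.5,interpolation=cv2.INTER_CUBIC))"
```

```text
t 26.35 p [ 0.6041 -0.0477  0.2391] yaw 1.425 zax [ 0.0042 -0.0273 -0.9996] F [-0.6 -0.6 -0.1] w 0.0851 q [-0.25  0.48  1.47 -0.03  1.18 -0.09]
t 26.55 p [ 0.6048 -0.0477  0.2417] yaw 1.4251 zax [ 0.0094 -0.0286 -0.9995] F [-0.5  0.6  0.1] w 0.0869 q [-0.25  0.48  1.47 -0.03  1.18 -0.09]
```

View pics/s6.png

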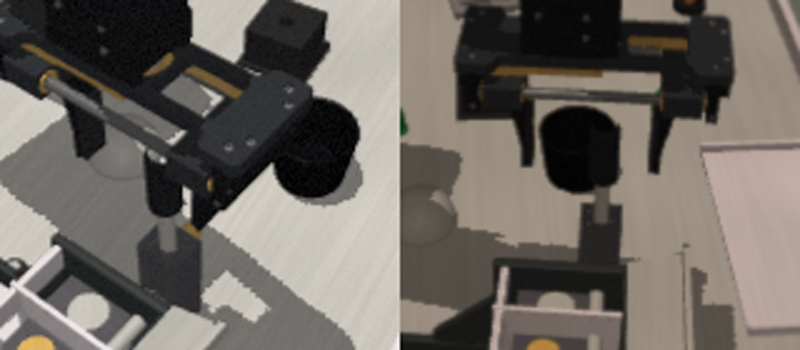

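View pics/w9.png

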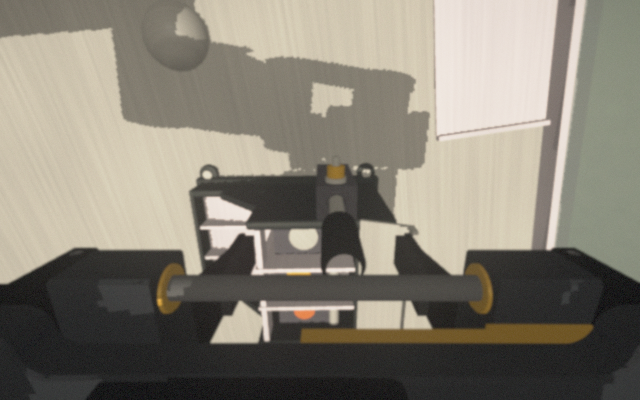

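Request:
{"api": "play_rows", "payload": {
  "commands": [
    {"x":0,"y":-19,"z":0,"spin":0}
  ]
}}

```text
time: 26.8
position: [0.5879, -0.0456, 0.2404]
tool_rot: [0.757, 0.654, -0.005, 0.014]
ft_force: [-0.3, 0.7, 0.2]
grip_width: 0.0867
```

```bash
python3 -c "
from h import *
hold(4)"
```

```text
t 27.0 p [ 0.5862 -0.045   0.2404] yaw 1.4251 zax [ 0.0081 -0.0281 -0.9996] F [ 0.1 -0.9 -0.7] w 0.0869 q [-0.25  0.45  1.52 -0.03  1.16 -0.1 ]
```

Request:
{"api": "play_rows", "payload": {
  "commands": [
    {"x":0.5,"y":-25,"z":0,"spin":0}
  ]
}}

```text
time: 27.1
position: [0.5664, -0.0424, 0.2409]
tool_rot: [0.757, 0.653, -0.004, 0.017]
ft_force: [1.6, -1.6, 1.7]
grip_width: 0.0867
```

```bash
python3 -c "
from h import *
hold(4)"
```

```text
t 27.3 p [ 0.563  -0.0411  0.2405] yaw 1.4248 zax [ 0.0106 -0.0283 -0.9995] F [ 1.4 -0.  -0.4] w 0.087 q [-0.26  0.42  1.58 -0.03  1.13 -0.1 ]
```

Request:
{"api": "play_rows", "payload": {
  "commands": [
    {"x":0.5,"y":-24,"z":5,"spin":0}
  ]
}}

```text
time: 27.4
position: [0.5453, -0.0387, 0.2366]
tool_rot: [0.757, 0.653, -0.002, 0.018]
ft_force: [2.1, -0.8, 1.7]
grip_width: 0.0874
```

```bash
python3 -c "
from h import *
hold(4)
s=cams.camera('scene');a=s['img'][130:330,200:400]
d=cams.camera('side')['img'][130:330,220:420]
cv2.imwrite('pics/s7.png',cv2.resize(np.hstack([a,d])[:,:,::-1],None,fx=2,fy=2,interpolation=cv2.INTER_CUBIC))"
```

```text
t 27.6 p [ 0.541  -0.0375  0.2355] yaw 1.4245 zax [ 0.0129 -0.0285 -0.9995] F [ 1.3 -0.2  1.3] w 0.0867 q [-0.26  0.39  1.64 -0.03  1.09 -0.1 ]
```

View pics/s7.png

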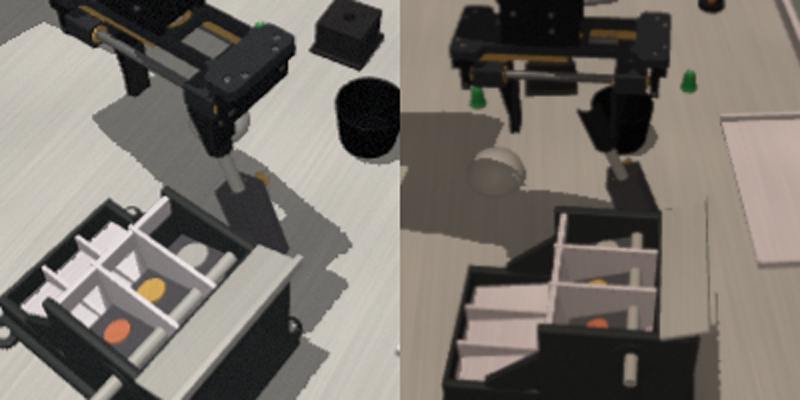

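Request:
{"api": "play_rows", "payload": {
  "commands": [
    {"x":0.5,"y":-22,"z":9,"spin":0}
  ]
}}

```text
time: 27.8
position: [0.5254, -0.0357, 0.228]
tool_rot: [0.757, 0.653, -0.001, 0.019]
ft_force: [0.4, -0.6, 2.3]
grip_width: 0.0871
```

```bash
python3 -c "
from h import *
hold(4)"
```

```text
t 28.0 p [ 0.5208 -0.0344  0.2264] yaw 1.4244 zax [ 0.0143 -0.0288 -0.9995] F [ 1.4 -0.   1.2] w 0.0868 q [-0.27  0.38  1.7  -0.03  1.05 -0.11]
```

Request:
{"api": "play_rows", "payload": {
  "commands": [
    {"x":0.5,"y":-18,"z":12,"spin":0}
  ]
}}

```text
time: 28.1
position: [0.5089, -0.0331, 0.2164]
tool_rot: [0.757, 0.653, -0.001, 0.02]
ft_force: [1.0, -0.4, 4.3]
grip_width: 0.0866
```

```bash
python3 -c "
from h import *
hold(4)"
```

```text
t 28.3 p [ 0.5044 -0.0319  0.2145] yaw 1.4242 zax [ 0.0155 -0.0289 -0.9995] F [ 0.6 -0.2  2.4] w 0.0869 q [-0.27  0.37  1.75 -0.03  1.   -0.11]
```

Request:
{"api": "play_rows", "payload": {
  "commands": [
    {"x":0,"y":-6,"z":4,"spin":0}
  ]
}}

```text
time: 28.4
position: [0.5011, -0.0316, 0.2115]
tool_rot: [0.757, 0.653, -0.002, 0.018]
ft_force: [0.3, 0.2, 3.1]
grip_width: 0.0871
```

```bash
python3 -c "
from h import *
hold(4)"
```

```text
t 28.6 p [ 0.4991 -0.0312  0.2105] yaw 1.4241 zax [ 0.0164 -0.0291 -0.9994] F [1.8 0.1 2. ] w 0.0868 q [-0.27  0.37  1.77 -0.03  0.98 -0.11]
```

Request:
{"api": "play_rows", "payload": {
  "commands": [
    {"x":0,"y":-6,"z":4,"spin":0}
  ]
}}

```text
time: 28.7
position: [0.4949, -0.0308, 0.2069]
tool_rot: [0.757, 0.653, -0.002, 0.018]
ft_force: [4.5, 0.5, 2.9]
grip_width: 0.0868
```

```bash
python3 -c "
from h import *
hold(4)
s=cams.camera('scene');a=s['img'][130:330,200:400]
d=cams.camera('side')['img'][130:330,220:420]
cv2.imwrite('pics/s8.png',cv2.resize(np.hstack([a,d])[:,:,::-1],None,fx=2,fy=2,interpolation=cv2.INTER_CUBIC))"
```

```text
t 28.9 p [ 0.4946 -0.0307  0.2068] yaw 1.4238 zax [ 0.0196 -0.0296 -0.9994] F [ 4.8 -0.5  1. ] w 0.087 q [-0.27  0.37  1.78 -0.03  0.96 -0.11]
```

View pics/s8.png

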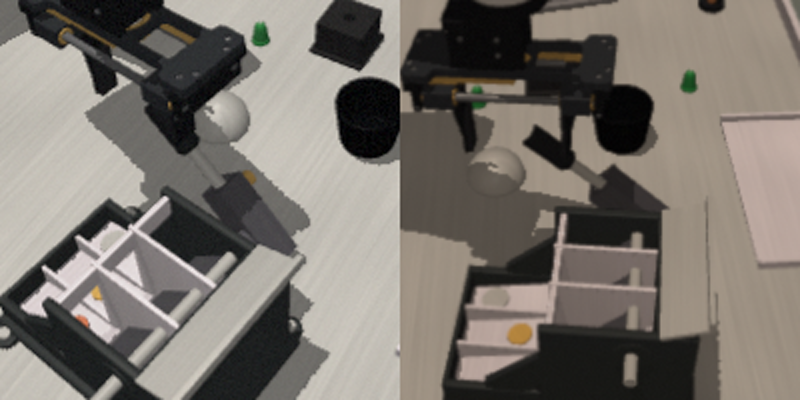

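Request:
{"api": "play_rows", "payload": {
  "commands": [
    {"x":0,"y":-7,"z":3,"spin":0}
  ]
}}

```text
time: 29.1
position: [0.4932, -0.0308, 0.2053]
tool_rot: [0.757, 0.653, 0.002, 0.023]
ft_force: [14.3, 1.3, 4.5]
grip_width: 0.0872
```

```bash
python3 -c "
from h import *
hold(4)"
```

```text
t 29.3 p [ 0.4935 -0.0309  0.2056] yaw 1.4229 zax [ 0.033  -0.0318 -0.999 ] F [10.1  0.7  2.3] w 0.087 q [-0.28  0.36  1.8  -0.03  0.94 -0.11]
```

Request:
{"api": "play_rows", "payload": {
  "commands": [
    {"x":0,"y":-6,"z":1,"spin":0}
  ]
}}

```text
time: 29.4
position: [0.4929, -0.0311, 0.206]
tool_rot: [0.757, 0.653, 0.006, 0.027]
ft_force: [9.0, 0.4, 1.9]
grip_width: 0.0869
```

```bash
python3 -c "
from h import *
hold(4)
s=cams.camera('scene');a=s['img'][130:330,200:400]
d=cams.camera('side')['img'][130:330,220:420]
cv2.imwrite('pics/s9.png',cv2.resize(np.hstack([a,d])[:,:,::-1],None,fx=2,fy=2,interpolation=cv2.INTER_CUBIC))"
```

```text
t 29.6 p [ 0.4925 -0.0311  0.2061] yaw 1.4222 zax [ 0.0442 -0.0339 -0.9984] F [ 8.7 -0.4  2.2] w 0.0868 q [-0.28  0.36  1.81 -0.03  0.92 -0.11]
```

View pics/s9.png

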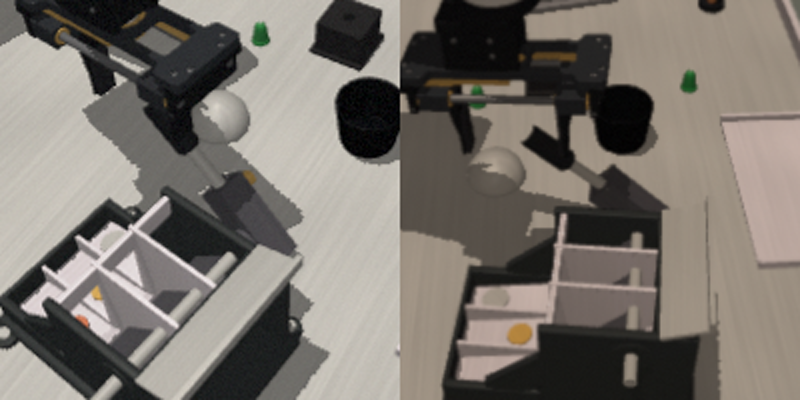

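Request:
{"api": "play_rows", "payload": {
  "commands": [
    {"x":-0.5,"y":20,"z":-12,"spin":0}
  ]
}}

```text
time: 29.8
position: [0.5077, -0.033, 0.2177]
tool_rot: [0.757, 0.653, 0.003, 0.024]
ft_force: [-0.2, 0.7, 1.4]
grip_width: 0.0871
```

```bash
python3 -c "
from h import *
hold(3)"
```

```text
t 29.95 p [ 0.5123 -0.0343  0.2197] yaw 1.4223 zax [ 0.0448 -0.0342 -0.9984] F [1.  0.4 0.7] w 0.0873 q [-0.27  0.36  1.75 -0.03  0.98 -0.11]
```

Request:
{"api": "play_rows", "payload": {
  "commands": [
    {"x":-0.5,"y":22,"z":-11,"spin":0}
  ]
}}

```text
time: 30.05
position: [0.5272, -0.036, 0.229]
tool_rot: [0.757, 0.653, 0.002, 0.022]
ft_force: [-0.4, 0.0, -0.2]
grip_width: 0.0869
```

```bash
python3 -c "
from h import *
hold(3)"
```

```text
t 30.2 p [ 0.5333 -0.0376  0.2315] yaw 1.4224 zax [ 0.0441 -0.0341 -0.9984] F [ 0.5 -0.7  2.2] w 0.087 q [-0.27  0.38  1.68 -0.02  1.03 -0.11]
```

Request:
{"api": "play_rows", "payload": {
  "commands": [
    {"x":-0.5,"y":23,"z":-8,"spin":0}
  ]
}}

```text
time: 30.3
position: [0.5495, -0.0397, 0.238]
tool_rot: [0.757, 0.653, 0.002, 0.022]
ft_force: [1.2, 0.7, -0.3]
grip_width: 0.0868
```

```bash
python3 -c "
from h import *
hold(3)"
```

```text
t 30.45 p [ 0.5551 -0.0413  0.24  ] yaw 1.4225 zax [ 0.0425 -0.0341 -0.9985] F [ 0.3 -0.3  1.5] w 0.0872 q [-0.26  0.4   1.62 -0.02  1.08 -0.1 ]
```

Request:
{"api": "play_rows", "payload": {
  "commands": [
    {"x":-0.5,"y":24,"z":-3,"spin":0}
  ]
}}

```text
time: 30.55
position: [0.573, -0.0438, 0.2421]
tool_rot: [0.757, 0.653, 0.002, 0.022]
ft_force: [0.5, -0.0, 0.3]
grip_width: 0.0868
```

```bash
python3 -c "
from h import *
hold(3)
s=cams.camera('scene');a=s['img'][130:330,200:400]
d=cams.camera('side')['img'][130:330,220:420]
cv2.imwrite('pics/s10.png',cv2.resize(np.hstack([a,d])[:,:,::-1],None,fx=2,fy=2,interpolation=cv2.INTER_CUBIC))"
```

```text
t 30.7 p [ 0.5778 -0.0452  0.2433] yaw 1.4225 zax [ 0.0404 -0.034  -0.9986] F [ 1.7 -0.7  0. ] w 0.087 q [-0.26  0.42  1.56 -0.03  1.11 -0.1 ]
```

View pics/s10.png

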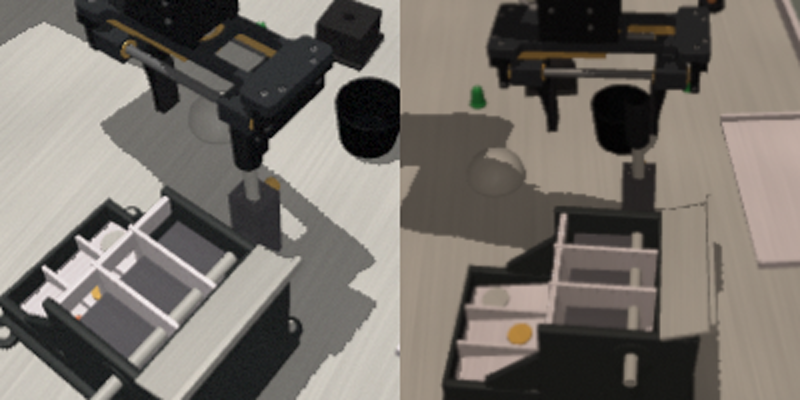

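Request:
{"api": "play_rows", "payload": {
  "commands": [
    {"x":0,"y":15,"z":0,"spin":0},
    {"x":0,"y":18,"z":0,"spin":0}
  ]
}}

```text
time: 31.0
position: [0.603, -0.0482, 0.2429]
tool_rot: [0.757, 0.653, 0.0, 0.021]
ft_force: [0.9, -0.2, 0.3]
grip_width: 0.0869
```

```bash
python3 -c "
from h import *
hold(4)
c=cams.camera('wrist');save(c,'w10')
s=cams.camera('scene');a=s['img'][130:330,200:400]
d=cams.camera('side')['img'][130:330,220:420]
cv2.imwrite('pics/s11.png',cv2.resize(np.hstack([a,d])[:,:,::-1],None,fx=2,fy=2,interpolation=cv2.INTER_CUBIC))"
```

```text
t 31.2 p [ 0.6037 -0.0484  0.2429] yaw 1.4232 zax [ 0.0294 -0.0318 -0.9991] F [ 0.2  0.3 -0.1] w 0.0869 q [-0.25  0.47  1.49 -0.03  1.15 -0.1 ]
```

View pics/s11.png

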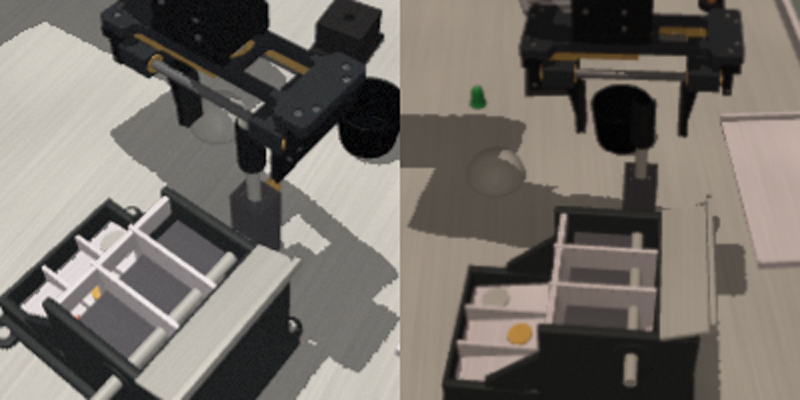

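View pics/w10.png

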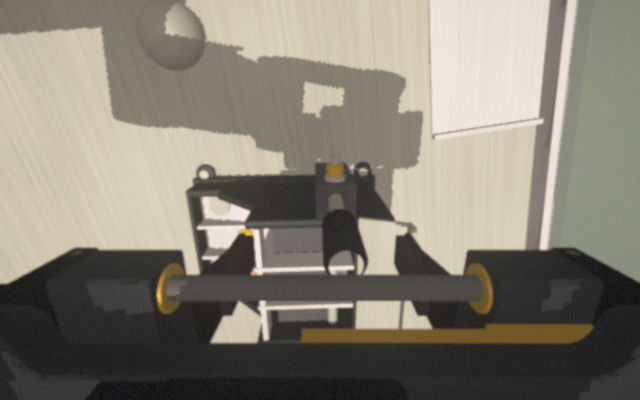

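Request:
{"api": "play_rows", "payload": {
  "commands": [
    {"x":0,"y":6,"z":-20,"spin":0},
    {"x":0,"y":0,"z":-35,"spin":0},
    {"x":0,"y":0,"z":-40,"spin":0},
    {"x":40,"y":0,"z":-10,"spin":0},
    {"x":45,"y":-10,"z":0,"spin":0},
    {"x":45,"y":-10,"z":0,"spin":0},
    {"x":45,"y":-10,"z":0,"spin":0}
  ]
}}

```text
time: 32.05
position: [0.5992, 0.1306, 0.3468]
tool_rot: [0.761, 0.648, -0.001, 0.021]
ft_force: [0.1, 0.1, -0.2]
grip_width: 0.0868
```

```bash
python3 -c "
from h import *
hold(4)
s=cams.camera('scene');d=cams.camera('side');save(s,'s12');save(d,'d12');a=s['img'][130:330,200:400]
dd=d['img'][130:330,220:420]
cv2.imwrite('pics/s12z.png',cv2.resize(np.hstack([a,dd])[:,:,::-1],None,fx=2,fy=2,interpolation=cv2.INTER_CUBIC))
P=[(.615,-.0435,z) for z in (.176,.2214,.2694)]
print([[proj(c,p,w2c(c)).round(1) for p in P] for c in(s,d)])"
```

```text
t 32.25 p [0.5991 0.1303 0.3462] yaw 1.4146 zax [ 0.025  -0.033  -0.9991] F [1.1 1.3 0.2] w 0.0873 q [ 0.05  0.39  1.31 -0.03  1.41  0.21]
[[array([326.5, 226.1]), array([325.8, 210. ]), array([325. , 191.1])], [array([339.1, 216.6]), array([340.1, 200. ]), array([341.3, 181.1])]]
```

View pics/s12z.png

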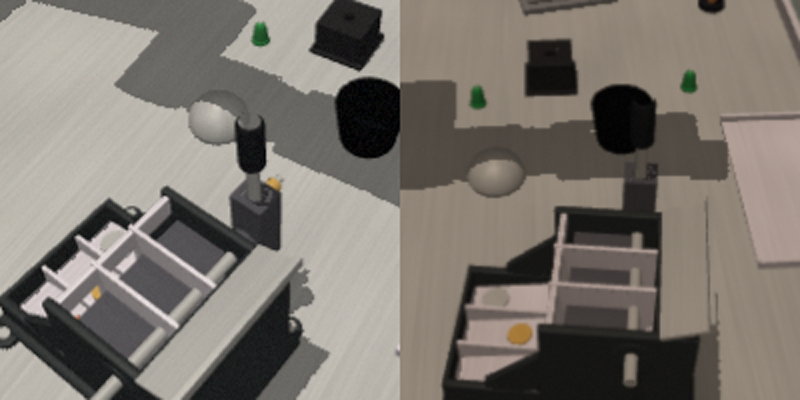

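View pics/s12.png

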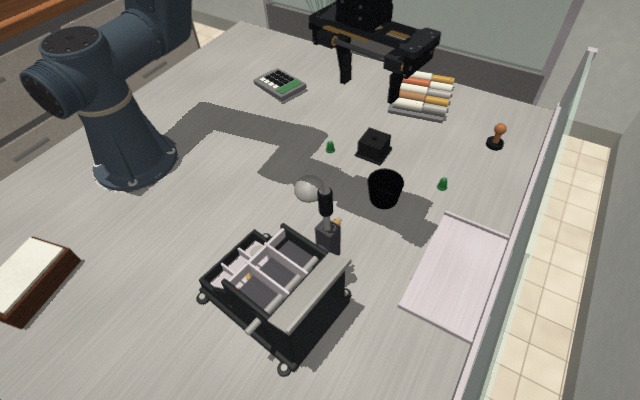

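```bash
python3 - <<'E'
import cv2,numpy as np
a=cv2.imread('pics/s6.png')[:, :400]; # origin 260,130 scale 2.5
x0,y0=305,178
A=a[int((y0-130)*2.5):int((y0+60-130)*2.5),int((x0-260)*2.5):int((x0+50-260)*2.5)]
b=cv2.imread('pics/s12.png')[y0:y0+60,x0:x0+50]
A=cv2.resize(A,(400,480),interpolation=cv2.INTER_CUBIC);B=cv2.resize(b,(400,480),interpolation=cv2.INTER_CUBIC)
cv2.imwrite('pics/cmp.png',np.clip(np.hstack([A,B])*1.5,0,255).astype(np.uint8))
E
```

```text
(no output)
```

View pics/cmp.png

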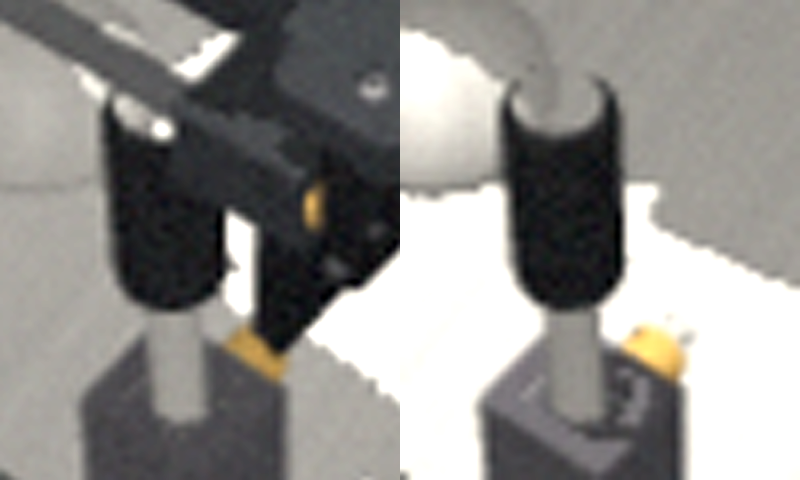

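```bash
python3 - <<'E'
import cv2,numpy as np
a=cv2.imread('pics/s12.png')[215:340,190:320];cv2.imwrite('pics/c1.png',cv2.resize(a,None,fx=5,fy=5,interpolation=cv2.INTER_CUBIC))
from h import *
s=cams.camera('scene')
for t in['coin_a','coin_b','coin_c']:
    for r in nets.outline_of(s,t)[:4]: print(t,round(r['conf'],2),np.round(r['pixel']),r['region'].sum(),atz(ray(s,r['pixel'],w2c(s)),.03).round(3))
E
```

```text
coin_a 0.53 [253. 248.] 79 [ 0.453 -0.08   0.03 ]
coin_b 0.53 [253. 248.] 79 [ 0.453 -0.08   0.03 ]
coin_c 0.53 [253. 248.] 79 [ 0.453 -0.08   0.03 ]
```

View pics/c1.png

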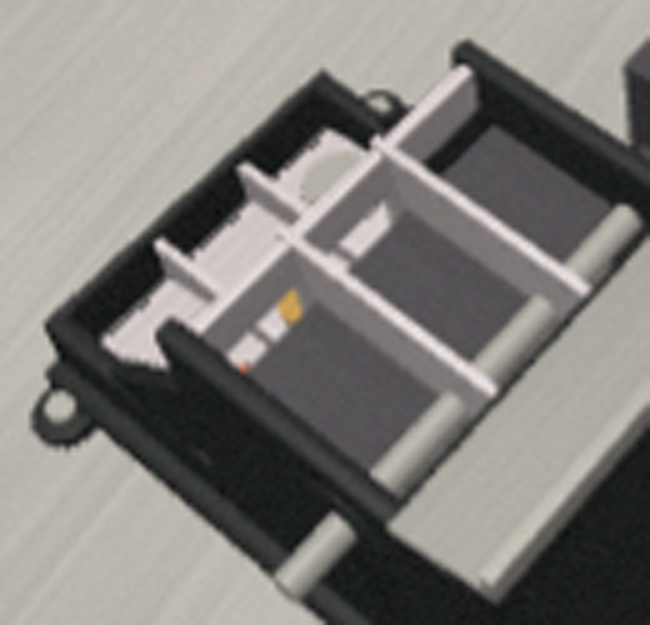

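```bash
python3 -c "
from h import *
s=cams.camera('scene')
print(atz(ray(s,(238.8,288.6),w2c(s)),.035))
plan([(.46,.0,.38,None),(.44,-.15,.38,None)],step=45)"
```

```text
[ 0.48820349 -0.16961152  0.035     ]
[{"x": -29.9, "y": -23.4, "z": -6.6, "spin": 0.0}, {"x": -29.9, "y": -23.4, "z": -6.6, "spin": 0.0}, {"x": -29.9, "y": -23.4, "z": -6.6, "spin": 0.0}, {"x": -29.9, "y": -23.4, "z": -6.6, "spin": 0.0}, {"x": -29.9, "y": -23.4, "z": -6.6, "spin": 0.0}, {"x": -37.8, "y": 1.0, "z": 1.1, "spin": 0.0}, {"x": -37.8, "y": 1.0, "z": 1.1, "spin": 0.0}, {"x": -37.8, "y": 1.0, "z": 1.1, "spin": 0.0}]
[{"x": -37.8, "y": 1.0, "z": 1.1, "spin": 0.0}]
```

Request:
{"api": "play_rows", "payload": {
  "commands": [
    {"x":-30,"y":-24,"z":-7,"spin":0},
    {"x":-30,"y":-24,"z":-7,"spin":0},
    {"x":-30,"y":-24,"z":-7,"spin":0},
    {"x":-30,"y":-24,"z":-7,"spin":0},
    {"x":-30,"y":-24,"z":-7,"spin":0},
    {"x":-38,"y":1,"z":1,"spin":0},
    {"x":-38,"y":1,"z":1,"spin":0},
    {"x":-38,"y":1,"z":1,"spin":0}
  ]
}}

```text
time: 33.4
position: [0.4356, -0.1211, 0.3827]
tool_rot: [0.762, 0.648, -0.0, 0.022]
ft_force: [2.2, 0.5, 0.5]
grip_width: 0.0871
```

```bash
python3 -c "
from h import *
hold(4)
c=cams.camera('wrist');save(c,'w11')"
```

```text
t 33.6 p [ 0.4361 -0.1204  0.3821] yaw 1.4064 zax [ 0.0264 -0.0325 -0.9991] F [-0.7 -0.2  0.2] w 0.0875 q [-0.51  0.1   1.62 -0.02  1.38 -0.34]
```

View pics/w11.png

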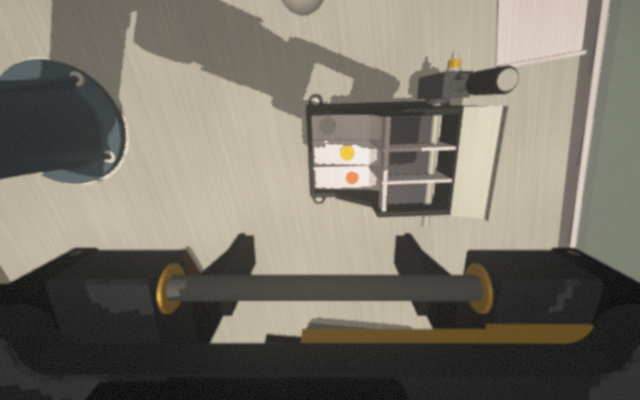

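The wrist view shows all three coins lying in their own lanes: silver (327,125), brass (347,153) and copper (352,178). The lever is upright and the wells are empty. The robot touches nothing, so I'm handing in.

```bash
python3 -c "
from h import *
st();print(robot.hand_in())"
```

```text
t 33.65 p [ 0.4363 -0.1194  0.382 ] yaw 1.4084 zax [ 0.0263 -0.0323 -0.9991] F [-0.4  0.5 -0.1] w 0.0867 q [-0.5   0.1   1.62 -0.02  1.38 -0.34]
the job is handed in; nothing more can be done
None
```

The job is done and handed in at about 34 s; the hand-in gave no verdict.

- **Fitting:** I lifted the lever from the stand and lowered it into the socket, past the plunger, which peaked at about 18 N. It came to rest about 59 mm below the mouth, where pushing at 18–22 N moved it no further.
- **Pull:** I let go and drew the lever to the front with the inside of the rear finger instead of gripping it. The push force rose to 9–14 N with no further motion, so it was at the stop. I then let the spring bring it back upright and moved the arm clear.

**Last checks:**
- The lever is upright, at the same height as before the pull.
- All three coins lie in their own lanes and the wells are empty.
- The stand, cup, dome and cones look unmoved.

**What disagreed:**
- The wrist camera put the lever about 5 mm from the first scene and side estimate. I centred the fingers on the wrist view before gripping.
- The first move call was refused because some rows left out "spin", and nothing moved.
- The tool's tilt drifted by up to about 3° from row to row. I brought it back to under 2° before the insertion.
- The coin detector found only one coin in the last scene picture. I confirmed the other two by eye in the wrist view.

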